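# Close up a regulator second stage in its fixture

## Robot

A 6-joint arm with a two-finger parallel gripper is mounted at the origin on the work surface. World frame = base frame: x ahead of the robot, y to its left, z up, the work surface at z = 0. Lengths are in mm, angles in rad, forces in N, time in s.
With the tool pointing down it reaches from about 350 to 875 mm from the base axis. Payload 4.2 kg.
Tool frame: the origin (TCP) lies at the very end of the fingers, on their centre line; the grasp point (between the pads) lies 19 mm behind it; z points along the fingers, y is the direction in which the jaws open and shut (so a half turn about z gives the same grasp; the last joint's range is limited). The gripper opens to 85 mm and grips with 20 to 120 N. Pads are 22 mm wide; open, the fingers measure 114 mm over their backs; the gripper's body (76 mm by 85 mm) begins 54 mm behind the grasp point. The pads swing forward as they close: fully open they stand 13 mm farther back than shut.
Start: joints at [-1.007, 0.385, 0.008, 0, -1.194, -0.259], TCP at [187.58, -596.165, 192.012] pointing down, gripper open.
Joint ranges: [-3.14, 3.14], [-1.21, 2.06], [-1.07, 1.41], [-3.16, 2.05], [-2.99, -0.16], [-3.1, 3.1]. Speed limits (rad/s): [2.79, 2.79, 3.14, 3.14, 3.14, 3.14].

## Interface

Orientations are given as a unit quaternion [x, y, z, w].
In Python, from bench import arm gives the robot as it stands.
- The arm moves only by the tool apply_moves, never from a script. Its argument "plan" is one flat list of numbers, 5 for each row, row after row: the gripper's target within -1 to 1 (shut at 1, half-way at 0, fully open at -1), then the shift along the world's x, y, z in m, then the turn about the world's z in degrees. A call has 1 to 8 rows; each row is the pose to reach, as a shift and turn from the pose commanded when the call began; what a row does not reach only later rows make up. A row lasts 1/12 s, in which the tool goes at most 41.7 mm and 7.16 degrees, less where a joint would pass 70% of its speed; a pose out of reach is approached as far as the arm can. A call with a gripper value outside its range is refused whole. The fingers move at their own pace and stop on an object; the grip force is fixed at half the most. Time passes only in rows, so rows that repeat a pose let the fingers close. It gives the time, the measured TCP pose, the force and the opening at its end, in the units of the state.
- arm.read_state(): the state, without advancing time (a new reading comes with each control period).
- arm.get_image(name): name is "side" or "top"; returns a dict with "color" (384x512x3 uint8, red, green, blue), "range_z" (384x512 float32, mm along the optical axis (not along the pixel's ray), 0 where there is no reading), "camera_matrix" (3x3 intrinsics, pixels), "k1" (the pictures are not rectified: a ray, as slopes to the right and down, at radius r is drawn at 1 + k1 r^2 times it, then the intrinsics apply), "camera_from_world" (4x4, takes a point from world to camera coordinates). Camera axes: x right, y down, z forward; pixel columns grow to the right and rows downward; lengths in mm; the calibration is good to about 2 mm. A picture is of the moment at which its call begins.
- arm.job_done(): hands the job in, once; it reports no verdict.
The state is a dict: "clock": time; "joints": joint angles; "joint_vel": joint speeds; "joint_efforts": joint torques, N m; "position": TCP position; "ee_rot": TCP orientation; "contact_force": force on the tool from outside, world axes, zero at the start; "wrist_torque": the same for the moment, N m; "gripper_width": finger opening in mm.
Only numpy, scipy, OpenCV 4.12 (cv2) and the standard library are available. Lean on these libraries where they do the work, as an engineer would, in place of code of your own. Each camera call takes 0.05 s, during which the arm holds its last target.

## Task

Close up the black regulator case that is clamped in the blue fixture: lay the white diaphragm in its mouth, then set the brass clamp ring down over the mouth, then the clear purge cover into the top of the ring, and last the green bumper ring around the cover, each one lying level and fully home before the next goes on. Leave the orange exhaust tee, the two brass inlet nuts, the grease tub and the spanner where they lie.

Things in the scene. Friction and masses are not known exactly. Their poses are not given: they have to be found in the camera images.
- case_mouth (a point): centre of the open mouth of the black regulator case, at rim height (64 mm over the bench); z up along its axis. The case is clamped, mouth up, on a blue plate 150 x 200 mm; the plate's other fittings are under 45 mm high. The mouth is a collar 52 mm outside, 46 mm bore; from 12 mm under the rim the case widens to 60 mm. A flat seat (hole 32 mm) inside lies 4 mm below the rim.
- diaphragm_mid (a point): white diaphragm: stiff disc 40 mm across, rim 4 mm thick, with an upright steel boss in the middle, 14 mm across, its top 14 mm above the underside. Point: on the axis, 7 mm above the underside; z up. Lies boss up, as fitted; grasp the boss. Home: underside on the seat in the mouth, so this point is 3 mm above the rim; 3 mm play all round. 20 g.
- clamp_ring_mid (a point): brass clamp ring, outside 63 mm, 15 mm high. A lip (hole 36 mm) spans the inside 8 to 11 mm above the underside; under it a skirt, over it a recess 4 mm deep, both 58 mm inside. Point: on the axis, 7.5 mm above the underside; z up. Lies as fitted; grasp its outside. Home: skirt round the mouth's collar (3 mm play), lip on the rim, so this point is 0.5 mm below the rim. 60 g.
- purge_cover_mid (a point): clear purge cover with a red disc on top: flange 52 mm across, 3 mm thick; on it a barrel 38 mm across up to 19 mm, flat top at 22 mm; hollow below (33 mm bore, 18 deep). Point: on the axis, 11 mm above the underside; z up. Lies as fitted; grasp the barrel above the flange. Home: flange on the lip in the ring's recess (3 mm play), so this point is 14 mm above the case's rim. 25 g.
- bumper_ring_mid (a point): green bumper ring, outside 63 mm, hole 46 mm, 10 mm high, outer edge bevelled above 7 mm. Point: on the axis, 5 mm above the underside; z up. Lies bevel up, as fitted; grasp its outside. Home: on the clamp ring's top edge with the cover's barrel through its hole (4 mm play), so this point is 12 mm above the case's rim. 30 g.
- exhaust_tee: the orange exhaust tee, about 100 x 40 mm and 22 mm high, loose, to be left alone; origin under the middle of its body, y along its length
- inlet_nut_a_mid (a point): a brass hexagon inlet nut with a threaded neck, 23 mm across and 23 mm high, loose, to be left alone; the point is on its axis, half-way up
- inlet_nut_b_mid (a point): the other brass inlet nut, the same size, to be left alone; the point is on its axis, half-way up
- grease_tub: a white grease tub with a blue lid, 51 mm across and 32 mm high, loose, to be left alone; origin at the centre of its underside
- spanner: a steel spanner, 150 mm long and flat on the bench between the robot and the fixture, loose, to be left alone; origin under its middle, x along its length
Mind the look-alikes: they are no part of the job. Of the things shaped like the part that bears bumper_ring_mid, the green one is meant. Leave any pink look-alike of the part that bears purge_cover_mid alone.

How it is judged (in metres and radians):
On the way, in this order (a step that is already met when the one before it is completed fails the run):
1. the diaphragm lies level on its seat inside the mouth of the case (horizontal distance between diaphragm_mid and case_mouth below 0.006 m and z of diaphragm_mid in the frame of case_mouth between 0.001 and 0.005 m and angle between diaphragm_mid's own z axis and vertical below 0.07 rad), for 0.2 s.
2. the brass clamp ring sits over the mouth, its lip down on the rim (horizontal distance between clamp_ring_mid and case_mouth below 0.006 m and z of clamp_ring_mid in the frame of case_mouth between -0.0025 and 0.0015 m and angle between clamp_ring_mid's own z axis and vertical below 0.07 rad), for 0.2 s.
3. the clear purge cover lies level in the top of the clamp ring (horizontal distance between purge_cover_mid and case_mouth below 0.009 m and z of purge_cover_mid in the frame of case_mouth between 0.012 and 0.016 m and angle between purge_cover_mid's own z axis and vertical below 0.07 rad), for 0.2 s.
4. the green bumper ring lies level round the cover on top of the clamp ring (horizontal distance between bumper_ring_mid and case_mouth below 0.012 m and z of bumper_ring_mid in the frame of case_mouth between 0.01 and 0.014 m and angle between bumper_ring_mid's own z axis and vertical below 0.07 rad), for 0.2 s.
At the end, for the whole second after the job is handed in: All four parts rest level (4 degrees), let go and still: above the rim's centre, the diaphragm's point is at 3 mm (within 6 mm of the axis), clamp ring's at -0.5 mm (6 mm), purge cover's at 14 mm (9 mm), bumper ring's at 12 mm (12 mm); heights within 2 mm (all of step 1 and all of step 2 and all of step 3 and all of step 4 and linear speed of each of diaphragm, clamp_ring, purge_cover, bumper_ring below 0.02 m/s); the robot touches nothing.
It fails at once if the tee, an inlet nut, the grease tub or the spanner is moved more than 20 mm (distance of any of exhaust_tee, inlet_nut_a_mid, inlet_nut_b_mid, grease_tub, spanner from where it was at the start of the episode above 0.02 m).
It also fails if it takes over 104 s, if anything falls off the work surface, if the arm or the gripper's body presses on something with over 40 N, if the wrist force passes 120 N, or if a joint passes its speed limit or range.

## Working session

There is one attempt and no reset: what is moved stays moved. The work goes in short steps, Python scripts to look and compute and a tool call to move; the robot and the scene stay as the last step left them, time stands still between calls to the robot, and variables do not carry over. Pictures are saved under pics/ and viewed, and the job is handed in when it is done.

Besides the shell and the picture viewer there is one more tool, called by a JSON object that holds its "op" and its "data", one argument or row to a line. apply_moves: Moves the arm, as the interface text tells. Its arguments: {"type":"object","properties":{"plan":{"type":"array","items":{"type":"number"}}},"required":["plan"]}

```bash
ls; mkdir -p pics
python3 - <<'E'
from bench import arm
import cv2,numpy as np
print(arm.read_state())
for n in("top","side"):
    d=arm.get_image(n); np.savez(f"pics/{n}0.npz",**d)
    cv2.imwrite(f"pics/{n}0.png",cv2.resize(d["color"][:,:,::-1],(800,600)))
    print(n,d["camera_matrix"],d["k1"],d["camera_from_world"])
E
```

```text
pics
{'clock': 0.0, 'joints': array([-1.00738669e+00,  3.85538913e-01,  6.63079743e-03, -5.20276567e-04,
       -1.19398142e+00, -2.58606115e-01]), 'joint_vel': array([ 0.00189685,  0.00018387,  0.00020763, -0.00108117,  0.00100236,
       -0.00216162]), 'joint_efforts': array([ 1.63903901e-04, -3.92290449e+01,  1.88404799e+01,  4.18623984e+00,
       -4.68356215e-03, -4.88246798e-06]), 'position': array([ 187.39218454, -595.54826778,  190.93110318]), 'ee_rot': array([-1.51717539e-01,  9.88423307e-01,  1.05604503e-03, -1.96503397e-04]), 'contact_force': array([ 0.53768392, -0.32155185, -0.74219003]), 'wrist_torque': array([-0.02105614, -0.00320699,  0.02807166]), 'gripper_width': 85.03159890767891}
top [[411.66026667   0.         250.83753016]
 [  0.         411.66026667 189.41347905]
 [  0.           0.           1.        ]] -0.11798386493206228 [[-2.54557071e-02 -9.99604646e-01 -1.19398340e-02 -3.80578972e+01]
 [-9.96581670e-01  2.63141095e-02 -7.83105474e-02  5.80629285e+02]
 [ 7.85937731e-02  9.90556938e-03 -9.96857512e-01  1.16260016e+03]
 [ 0.00000000e+00  0.00000000e+00  0.00000000e+00  1.00000000e+00]]
side [[390.3382437    0.         257.88800943]
 [  0.         390.3382437  197.53835493]
 [  0.           0.           1.        ]] 0.019120736333429745 [[-9.31551172e-01 -3.63154229e-01 -1.82049579e-02  4.98457950e+02]
 [-2.31576332e-01  6.31142795e-01 -7.40291277e-01  2.18740369e+02]
 [ 2.80329836e-01 -6.85403369e-01 -6.72039734e-01  9.10434799e+02]
 [ 0.00000000e+00  0.00000000e+00  0.00000000e+00  1.00000000e+00]]
```

View pics/top0.png

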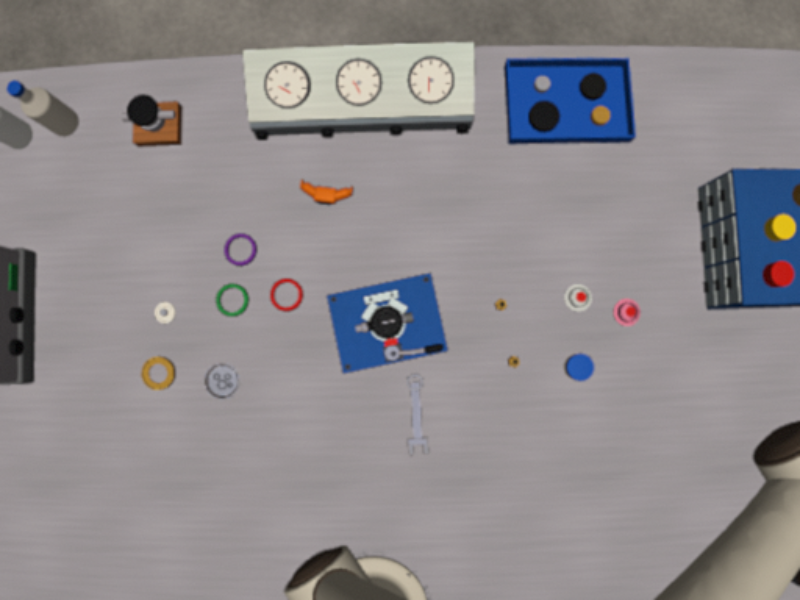

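View pics/side0.png

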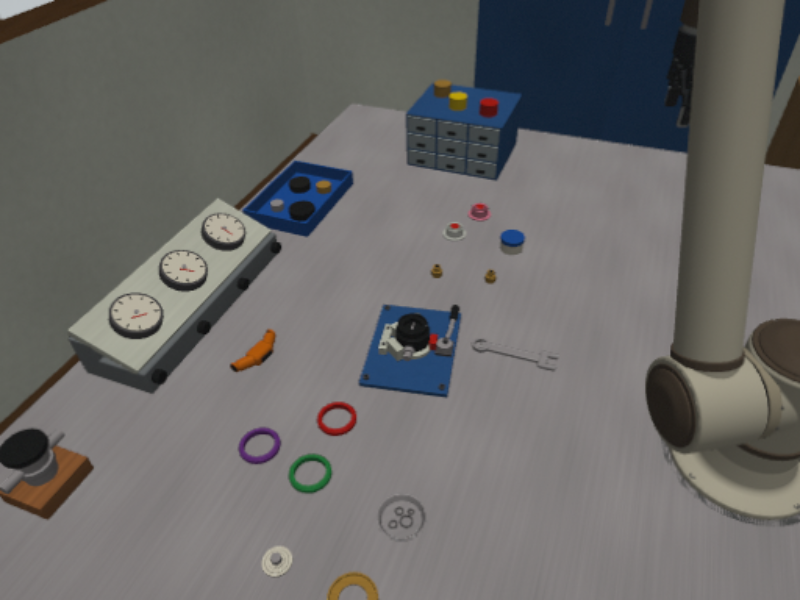

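```bash
cat > h.py <<'E'
import numpy as np,cv2
def load(n): return dict(np.load(n))
def rays(d,uv):
    K=d["camera_matrix"];k=float(d["k1"]);uv=np.asarray(uv,float).reshape(-1,1,2)
    p=cv2.undistortPointsIter(uv,K,np.array([k,0,0,0.]),None,None,(3,50,1e-10)).reshape(-1,2)
    return p
def toplane(d,uv,z):
    p=rays(d,uv);T=d["camera_from_world"];R,t=T[:3,:3],T[:3,3]
    c=-R.T@t;r=np.c_[p,np.ones(len(p))]@R
    return c+r*((z-c[2])/r[:,2])[:,None]
def todepth(d,uv):
    uv=np.asarray(uv).reshape(-1,2);T=d["camera_from_world"];z=d["range_z"][uv[:,1].astype(int),uv[:,0].astype(int)]
    p=np.c_[rays(d,uv),np.ones(len(uv))]*z[:,None]
    return (p-T[:3,3])@T[:3,:3]
def proj(d,P):
    T=d["camera_from_world"];rv,_=cv2.Rodrigues(T[:3,:3])
    return cv2.projectPoints(np.asarray(P,float).reshape(-1,1,3),rv,T[:3,3],d["camera_matrix"],np.array([float(d["k1"]),0,0,0]))[0].reshape(-1,2)
def crop(d,u0,v0,u1,v1,f,name):
    cv2.imwrite(name,cv2.resize(d["color"][v0:v1,u0:u1,::-1],None,fx=f,fy=f,interpolation=cv2.INTER_CUBIC))
E
python3 - <<'E'
from h import *
t=load("pics/top0.npz")
s=load("pics/side0.npz")
crop(t,85,140,295,265,3.8,"pics/c1.png")
crop(t,200,160,300,245,7,"pics/c2.png")
crop(t,300,160,430,260,6,"pics/c3.png")
crop(s,140,190,310,384,3,"pics/c4.png")
E
```

```text
(no output)
```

View pics/c1.png

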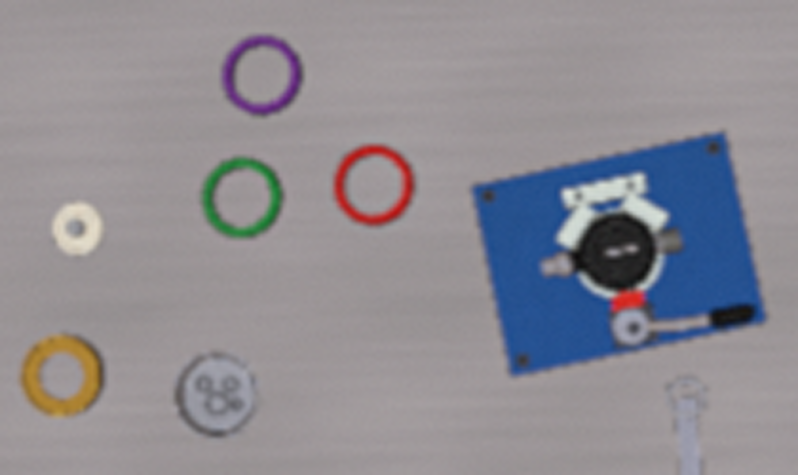

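View pics/c2.png

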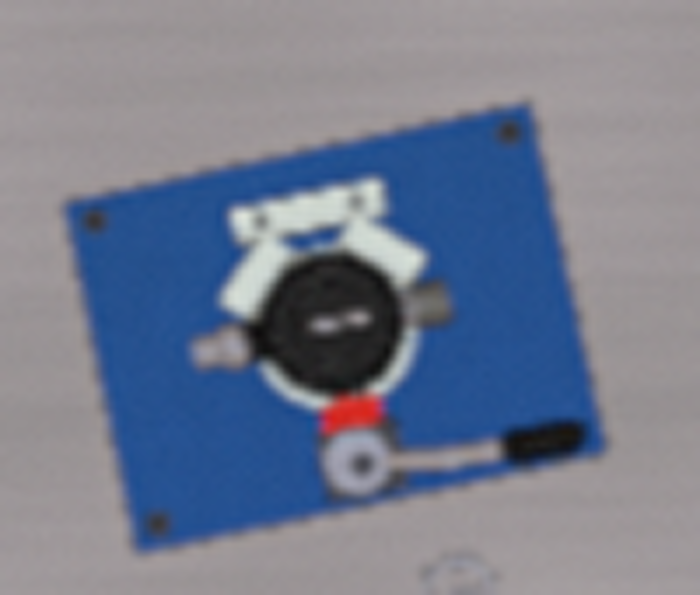

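View pics/c3.png

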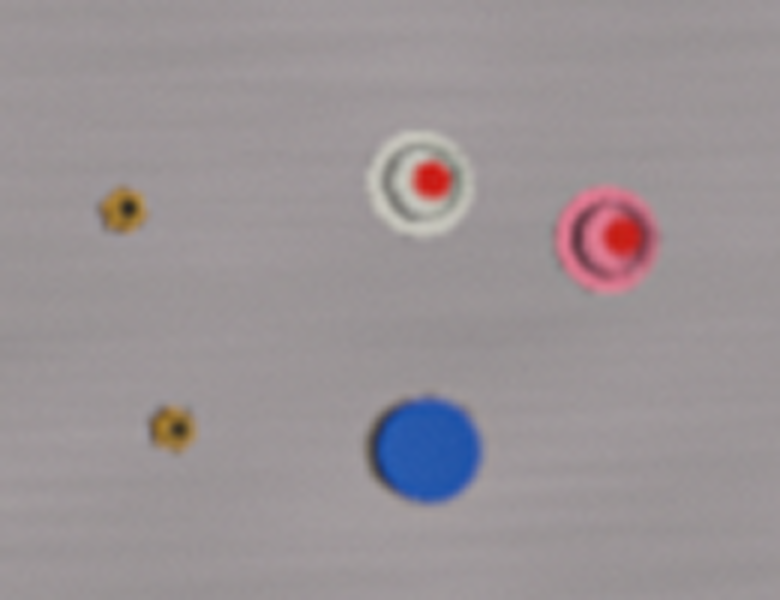

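View pics/c4.png

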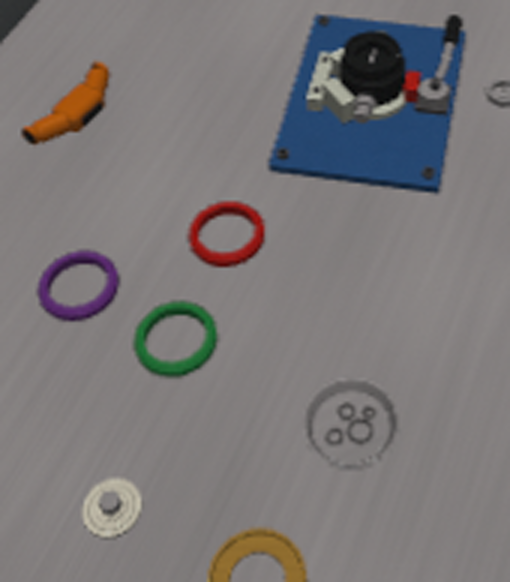

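```bash
cat > m.py <<'E'
from h import *
def hull_mask(pts,shape):
    m=np.zeros(shape,np.uint8);cv2.fillConvexPoly(m,cv2.convexHull(pts.astype(np.int32)),1);return m
def sil(d,x,y,circs):
    """area centroid of the convex silhouette of stacked circles (r,z)"""
    a=np.linspace(0,2*np.pi,180)
    P=np.vstack([np.c_[x+r*np.cos(a),y+r*np.sin(a),np.full(180,z)] for r,z in circs])
    h=cv2.convexHull(proj(d,P).astype(np.float32));m=cv2.moments(h)
    return np.array([m['m10']/m['m00'],m['m01']/m['m00']]),m['m00']
def cent(mask):
    c=max(cv2.findContours(mask.astype(np.uint8),cv2.RETR_EXTERNAL,cv2.CHAIN_APPROX_NONE)[0],key=cv2.contourArea)
    m=np.zeros(mask.shape,np.uint8);cv2.fillConvexPoly(m,cv2.convexHull(c),1)
    v,u=np.nonzero(m);return np.array([u.mean(),v.mean()]),m.sum()
def fit(d,uv,circs):
    from scipy.optimize import fsolve
    g=toplane(d,uv,5)[0,:2]
    s=fsolve(lambda p:sil(d,p[0],p[1],circs)[0]-uv,g)
    return s,sil(d,s[0],s[1],circs)[1]
def box(d,u0,v0,u1,v1):
    b=np.zeros(d["color"].shape[:2],bool);b[v0:v1,u0:u1]=1;return b
E
python3 - <<'E'
from m import *
t=load("pics/top0.npz");s=load("pics/side0.npz")
def hsv(d): return cv2.cvtColor(d["color"],cv2.COLOR_RGB2HSV).astype(int)
def near(d,x,y,z,R):
    c=proj(d,[x,y,z])[0];b=np.zeros(d["color"].shape[:2],bool);u,v=c.astype(int);b[max(0,v-R):v+R+1,max(0,u-R):u+R+1]=1;return b,c
# approx positions from top
app={'dia':(105,200),'clamp':(101,239),'green':(148.5,192),'cover':(370,190),'case':(247.5,206)}
C={'dia':[(20,0),(20,4)],'clamp':[(31.5,0),(31.5,15)],'green':[(31.5,0),(31.5,7),(29,10)],'cover':[(26,0),(26,3),(19,22)],'case':[(26,64),(30,52),(30,45)]}
for n,uv in app.items():
    P=toplane(t,[uv],64 if n=='case' else 5)[0]
    for cn,d in(("top",t),("side",s)):
        b,c=near(d,*P,17 if n!='dia' else 13); H=hsv(d)
        hue,sa,va=H[...,0],H[...,1],H[...,2]
        m={'dia':(va>185),'clamp':(sa>110)&(hue<35),'green':(sa>90)&(abs(hue-68)<20),'cover':((va>190)|((sa>120)&((hue<12)|(hue>170)))),'case':va<75}[n]&b
        try:
            e,A=cent(m);f,Am=fit(d,e,C[n]);z=todepth(d,[e.round()])[0]
            print(n,cn,'pix',e.round(1),'fit',f.round(1),'area',A,round(Am),'depth',z.round(1))
        except Exception as ex: print(n,cn,c,ex)
# case via depth
for cn,d in(("top",t),("side",s)):
    P=toplane(t,[app['case']],64)[0];b,c=near(d,*P,22);v,u=np.nonzero(b)
    q=todepth(d,np.c_[u,v]);k=(q[:,2]>58)&(q[:,2]<72);q=q[k]
    print(cn,k.sum(),np.median(q,0),(q.min(0)+q.max(0))/2,np.ptp(q,axis=0))
E
```

```text
dia top pix [104.9 199.6] fit [562.1 382.9] area 142 143 depth [560.3 378.9  12. ]
dia side pix [171.6 360.4] fit [571.5 391.9] area 21 316 depth [570.  392.    4.2]
clamp top pix [100.8 238.3] fit [447.6 393.6] area 353 385 depth [448.1 396.3  -0.5]
clamp side pix [225.7 375.9] fit [453.5 382.7] area 463 930 depth [454.1 381.4   1.9]
green top pix [148.4 191.5] fit [582.9 249.9] area 332 363 depth [584.5 251.8   0.7]
green side pix [198.  302.5] fit [583.9 252.9] area 525 564 depth [583.1 254.8   3.6]
cover top pix [370.3 189.9] fit [ 570.4 -405.3] area 56 244 depth [ 568.6 -398.1   23.1]
cover side pix [306.3 131.6] fit [ 547.7 -514.3] area 17 138 depth [ 542.6 -489.6   21.8]
case top pix [246.5 205.8] fit [531.6 -40. ] area 340 361 depth [530.8 -38.8  56.4]
case side pix [263.4 211.4] fit [530.8 -32.5] area 437 354 depth [533.1 -35.4  49.6]
top 166 [532.57284372 -39.54251766  61.79378835] [530.59379494 -40.36327095  63.62171946] [50.13574912 47.57657903 11.22013381]
side 165 [532.33107732 -35.97973701  61.64050219] [532.77579529 -35.30135297  63.18392343] [50.31690103 52.9220882  10.32054783]m.py:17: RuntimeWarning: The iteration is not making good progress, as measured by the 
 improvement from the last ten iterations.
  s=fsolve(lambda p:sil(d,p[0],p[1],circs)[0]-uv,g)
```

```bash
cat > ov.py <<'E'
from m import *
def overlay(d,x,y,zc,circs,name=None,f=10,R=22):
    c=proj(d,[x,y,zc])[0];u0,v0=(c-R).astype(int);u0=max(u0,0);v0=max(v0,0)
    im=cv2.resize(d["color"][v0:v0+2*R,u0:u0+2*R,::-1],None,fx=f,fy=f,interpolation=cv2.INTER_NEAREST)
    a=np.linspace(0,2*np.pi,90)
    for r,z in circs:
        P=np.c_[x+r*np.cos(a),y+r*np.sin(a),np.full(90,z)]
        q=((proj(d,P)-[u0,v0]+.5)*f)
        cv2.polylines(im,[q.round().astype(np.int32)],True,(255,255,0),1)
    out=np.zeros((2*R*f,2*R*f,3),np.uint8);out[:im.shape[0],:im.shape[1]]=im
    return out
E
python3 - <<'E'
from ov import *
t=load("pics/top0.npz");s=load("pics/side0.npz")
L=[(562.1,384,7,[(20,4),(7,14)]),(448,393.6,7,[(31.5,15),(18,11),(31.5,0)]),(583,250,5,[(31.5,7),(23,10),(31.5,0)]),(570,-405,10,[(26,3),(19,19)]),(531,-38,60,[(26,64),(23,64),(30,52)])]
for n,d in(("t",t),("s",s)):
    g=[overlay(d,x,y,z,c,f=9,R=14 if n=="t" else 18) for x,y,z,c in L]+[]
    g.append(np.zeros_like(g[0]))
    im=np.vstack([np.hstack(g[:3]),np.hstack(g[3:])])
    if im.shape[1]>800: im=cv2.resize(im,None,fx=800/im.shape[1],fy=800/im.shape[1])
    cv2.imwrite(f"pics/ov_{n}.png",im);print(im.shape)
E
```

```text
(504, 756, 3)
(533, 800, 3)
```

View pics/ov_t.png

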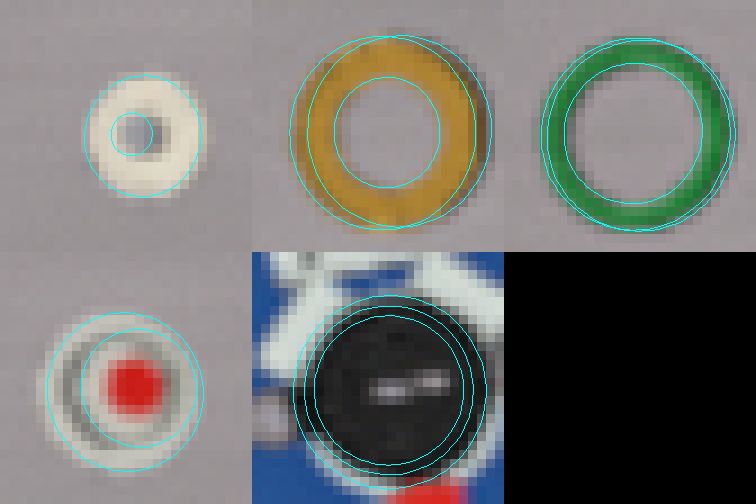

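View pics/ov_s.png

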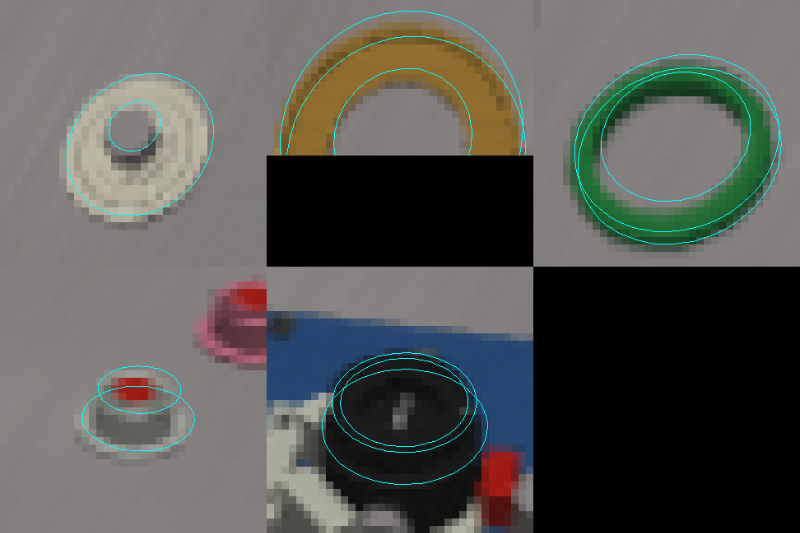

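{"op": "apply_moves", "data": {
  "plan": [0,0.118,0.308,0,-17.4,0,0.118,0.308,0,-17.4,0,0.118,0.308,0,-17.4,0,0.118,0.308,0,-17.4,0,0.118,0.308,0,-17.4,0,0.118,0.308,0,-17.4,0,0.118,0.308,0,-17.4,0,0.118,0.308,0,-17.4]
}}

```text
clock: 0.77
position: [305.5, -286.1, 191.8]
ee_rot: [-0.0, 1.0, 0.0, -0.0]
contact_force: [1.3, -1.0, 0.5]
gripper_width: 42.7
```

{"op": "apply_moves", "data": {
  "plan": [0,0.118,0.308,0,0,0,0.118,0.308,0,0,0,0.118,0.308,0,0,0,0.118,0.308,0,0,0,0.118,0.308,0,0,0,0.118,0.308,0,0,0,0.118,0.308,0,0,0,0.118,0.308,0,0]
}}

```text
clock: 1.43
position: [423.6, 22.2, 192.1]
ee_rot: [-0.001, 1.0, 0.0, 0.0]
contact_force: [1.0, -0.3, 0.1]
gripper_width: 42.4
```

{"op": "apply_moves", "data": {
  "plan": [0,0.118,0.308,-0.05,0,0,0.118,0.308,-0.05,0,0,0.118,0.308,-0.05,0,0,0.118,0.308,-0.05,0,0,0.118,0.308,-0.05,0,0,0.118,0.308,-0.05,0,0,0.118,0.308,-0.05,0,0,0.118,0.308,-0.05,0]
}}

```text
clock: 2.1
position: [541.5, 329.4, 141.1]
ee_rot: [-0.001, 1.0, -0.0, -0.0]
contact_force: [0.5, 0.3, 0.4]
gripper_width: 43.0
```

{"op": "apply_moves", "data": {
  "plan": [0,0.021,0.055,-0.082,0,0,0.021,0.055,-0.082,0,0,0.021,0.055,-0.082,0,0,0.021,0.055,-0.082,0]
}}

```text
clock: 2.43
position: [560.1, 382.4, 53.3]
ee_rot: [-0.001, 1.0, -0.003, -0.004]
contact_force: [-0.5, 0.0, -0.6]
gripper_width: 42.9
```

```bash
cat > snap.py <<'E'
import sys
from bench import arm
import numpy as np
from h import *
tag=sys.argv[1]
for n in sys.argv[2:]:
    d=arm.get_image(n);np.savez(f"pics/{n}{tag}.npz",**d)
p=arm.read_state();print(p["clock"],p["position"].round(1),p["contact_force"].round(1),p["gripper_width"].round(1))
E
python3 snap.py 1 top side
python3 - <<'E'
from h import *
t=load("pics/top1.npz");s=load("pics/side1.npz")
crop(t,75,165,165,235,8,"pics/t1.png");crop(s,120,290,250,384,6,"pics/s1.png")
E
```

```text
Traceback (most recent call last):
  File "snap.py", line 8, in <module>
    p=arm.read_state();print(p["clock"],p["position"].round(1),p["contact_force"].round(1),p["gripper_width"].round(1))
                                                                                           ^^^^^^^^^^^^^^^^^^^^^^^^
AttributeError: 'float' object has no attribute 'round'
```

View pics/t1.png

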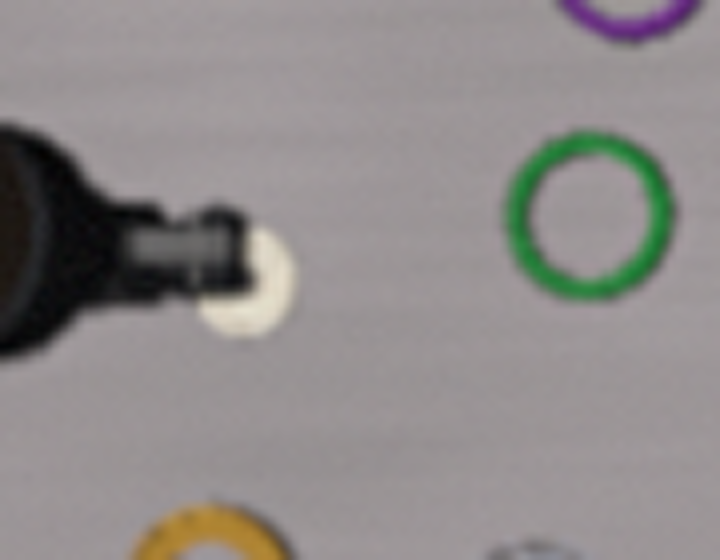

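View pics/s1.png

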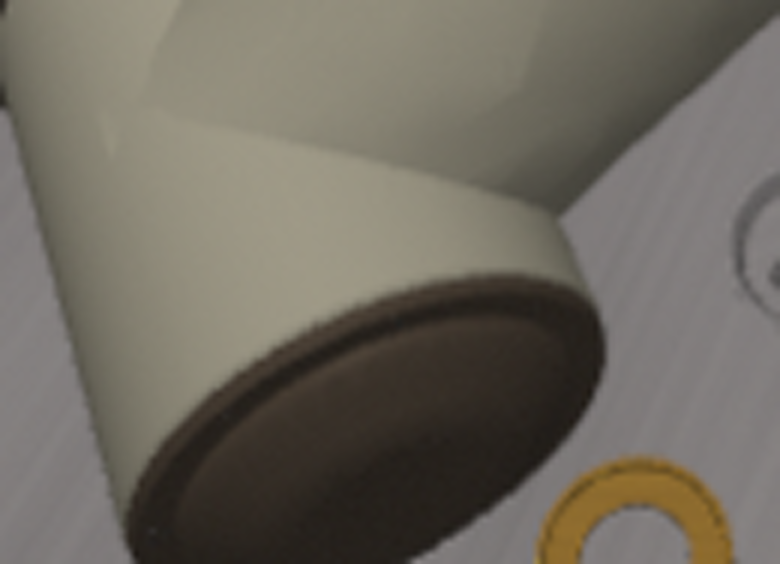

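```bash
sed -i 's/p\["gripper_width"\].round(1)/round(p["gripper_width"],1)/' snap.py; python3 snap.py x
```

```text
2.5333 [562.2 382.2  59.1] [-0.1 -0.1  0.4] 42.5
```

{"op": "apply_moves", "data": {
  "plan": [0,0,0,-0.02,0,0,0,0,-0.035,0,0,0,0,-0.045,0,0,0,0,-0.05,0,0,0,0,-0.053,0,0,0,0,-0.053,0]
}}

```text
clock: 3.03
position: [562.8, 382.4, 7.8]
ee_rot: [-0.0, 1.0, 0.0, 0.0]
contact_force: [-0.3, -0.3, -0.4]
gripper_width: 42.7
```

Squeeze once with the jaws along y, open, turn 90°, squeeze along x.

{"op": "apply_moves", "data": {
  "plan": [1,0,0,0,0,1,0,0,0,0,1,0,0,0,0,1,0,0,0,0,1,0,0,0,0,1,0,0,0,0]
}}

```text
clock: 3.53
position: [562.5, 382.7, 7.2]
ee_rot: [-0.001, 1.0, 0.0, 0.0]
contact_force: [-0.2, -0.5, -0.2]
gripper_width: 0.1
```

{"op": "apply_moves", "data": {
  "plan": [0.3,0,0,0,0,0.3,0,0,0,0,0.3,0,0,0.02,0,0.3,0,0,0.02,30,0.3,0,0,0.02,50,0.3,0,0,0.02,50,0.3,0,0,0.02,50,0.3,0,0,0.02,50]
}}

```text
clock: 4.2
position: [562.5, 382.6, 27.1]
ee_rot: [-0.311, 0.95, 0.0, -0.0]
contact_force: [0.4, 0.4, -0.0]
gripper_width: 29.9
```

```bash
python3 snap.py 2 top
python3 - <<'E'
from h import *
t=load("pics/top2.npz")
crop(t,75,165,165,235,8,"pics/t2.png")
E
```

```text
4.25 [562.5 382.6  27. ] [-0.3  0.3 -0.1] 29.8
```

View pics/t2.png

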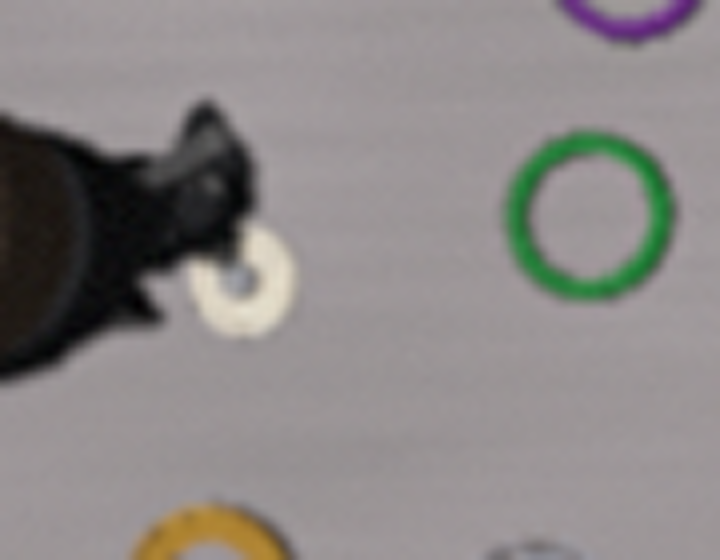

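Run:
```python
from h import *
t=load("pics/top2.npz")
for p in [(562.5,382.6,27),(562.5,382.6,4),(562.5,382.6,60)]: print(p,proj(t,p), (proj(t,p)-[75,165])*8)
print(toplane(t,[[75+241/8-.5,165+280/8-.5]],4))
print(toplane(t,[[75+210/8-.5,165+195/8-.5]],30))
T=t["camera_from_world"];print(-T[:3,:3].T@T[:3,3])
```

```text
(562.5, 382.6, 27) [[101.92533205 198.99725378]] [[215.40265643 271.97803026]]
(562.5, 382.6, 4) [[104.75607409 199.42604329]] [[238.04859268 275.40834631]]
(562.5, 382.6, 60) [[ 97.67735489 198.35296817]] [[181.41883915 266.82374533]]
[[562.28916582 383.00423541   4.        ]]
[[592.01006753 385.09502638  30.        ]]
[ 486.30257863  -64.83781003 1203.9616989 ]
```

Run:
```python
from h import *
np.set_printoptions(linewidth=220)
for n in("top1","top2"):
    t=load(f"pics/{n}.npz")
    v,u=np.mgrid[185:205,88:112]
    q=todepth(t,np.c_[u.ravel(),v.ravel()])
    k=q[:,2]>15
    q=q[k];uu=u.ravel()[k];vv=v.ravel()[k]
    o=np.argsort(q[:,2])[:40]
    print(n);print(np.c_[uu,vv,q.round()][o].astype(int).tolist())
```

```text
top1
[[102, 202, 549, 352, 106], [101, 202, 549, 353, 112], [100, 202, 548, 353, 120], [99, 202, 549, 355, 120], [100, 201, 550, 346, 138], [97, 202, 547, 353, 141], [99, 201, 550, 347, 142], [98, 202, 547, 350, 142], [96, 198, 558, 355, 144], [98, 198, 558, 349, 145], [106, 194, 568, 327, 145], [106, 199, 555, 327, 145], [98, 199, 555, 348, 145], [97, 198, 558, 351, 145], [96, 199, 555, 354, 145], [98, 201, 550, 348, 146], [106, 198, 557, 326, 146], [97, 199, 555, 351, 146], [104, 202, 547, 331, 147], [106, 197, 560, 326, 147], [103, 202, 547, 334, 147], [106, 196, 562, 326, 148], [98, 200, 552, 347, 148], [106, 195, 565, 325, 149], [98, 193, 570, 346, 151], [106, 193, 570, 324, 153], [106, 201, 549, 324, 153], [96, 201, 549, 351, 153], [96, 193, 570, 351, 153], [97, 201, 549, 348, 153], [97, 193, 570, 348, 154], [97, 200, 552, 348, 154], [106, 200, 551, 323, 155], [96, 200, 552, 350, 155], [95, 192, 573, 352, 158], [95, 199, 554, 351, 158], [95, 202, 547, 351, 159], [95, 191, 575, 351, 159], [95, 201, 549, 351, 159], [95, 198, 557, 351, 159]]
top2
[[106, 200, 560, 375, 15], [105, 1
[... 293 characters left out ...]
, 75], [94, 204, 546, 387, 76], [103, 198, 562, 361, 77], [92, 202, 552, 392, 77], [105, 193, 576, 354, 78], [104, 196, 567, 357, 79], [104, 195, 570, 356, 81], [104, 197, 564, 356, 81], [91, 201, 554, 393, 83], [93, 204, 545, 387, 84], [103, 197, 564, 358, 84], [105, 194, 573, 352, 84], [92, 203, 548, 390, 84], [103, 195, 570, 357, 85], [91, 202, 551, 392, 86], [103, 196, 567, 356, 88], [91, 203, 548, 391, 88], [102, 197, 564, 358, 91], [92, 204, 545, 386, 92], [104, 193, 575, 352, 93], [104, 194, 572, 352, 93], [103, 193, 575, 354, 93], [102, 196, 566, 356, 97], [101, 197, 564, 358, 97], [103, 194, 572, 353, 98], [100, 197, 563, 361, 99], [91, 204, 545, 386, 100], [90, 204, 545, 387, 103]]
```

{"op": "apply_moves", "data": {
  "plan": [1,0,0,0,10,1,0,0,0,20,1,0,0,0,30,1,0,0,0,40,1,0,0,-0.003,40,1,0,0,-0.006,40,1,0,0,-0.009,40,1,0,0,-0.01,40]
}}

```text
clock: 4.92
position: [562.2, 382.4, 16.4]
ee_rot: [-0.613, 0.79, -0.0, -0.001]
contact_force: [-0.5, -0.4, 0.5]
gripper_width: 0.2
```

{"op": "apply_moves", "data": {
  "plan": [1,0,0,-0.001,0,1,0,0,-0.002,0,1,0,0,-0.003,0,1,0,0,-0.003,0]
}}

```text
clock: 5.25
position: [562.4, 382.5, 13.9]
ee_rot: [-0.614, 0.789, -0.0, -0.0]
contact_force: [-1.0, -0.5, 0.2]
gripper_width: -0.2
```

{"op": "apply_moves", "data": {
  "plan": [1,0,0,-0.001,0,1,0,0,-0.002,0,1,0,0,-0.003,0,1,0,0,-0.003,0]
}}

```text
clock: 5.58
position: [562.4, 382.5, 10.8]
ee_rot: [-0.615, 0.789, 0.0, -0.0]
contact_force: [-0.1, 0.5, 0.8]
gripper_width: -0.0
```

{"op": "apply_moves", "data": {
  "plan": [1,0,0,-0.001,7,1,0,0,-0.002,14,1,0,0,-0.003,14,1,0,0,-0.003,14]
}}

```text
clock: 5.92
position: [562.3, 382.5, 7.8]
ee_rot: [-0.705, 0.709, 0.0, -0.0]
contact_force: [-0.3, 0.1, 0.8]
gripper_width: -0.3
```

{"op": "apply_moves", "data": {
  "plan": [1,0,0,-0.001,0,1,0,0,-0.002,0,1,0,0,-0.003,0,1,0,0,-0.003,0]
}}

```text
clock: 6.25
position: [562.3, 382.5, 4.8]
ee_rot: [-0.706, 0.708, 0.0, -0.0]
contact_force: [0.7, 0.0, -0.7]
gripper_width: -0.1
```

```bash
python3 snap.py 3 top side
python3 - <<'E'
from h import *
t=load("pics/top3.npz")
crop(t,75,165,165,235,8,"pics/t3.png")
crop(load("pics/side3.npz"),100,180,300,384,2.8,"pics/s3.png")
E
```

```text
6.35 [562.5 382.5   5. ] [ 0.2  0.  -0. ] 0.2
```

View pics/t3.png

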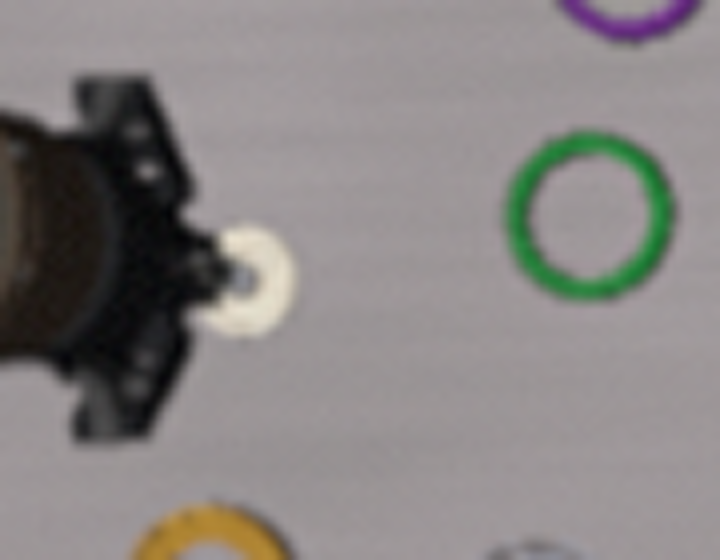

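View pics/s3.png

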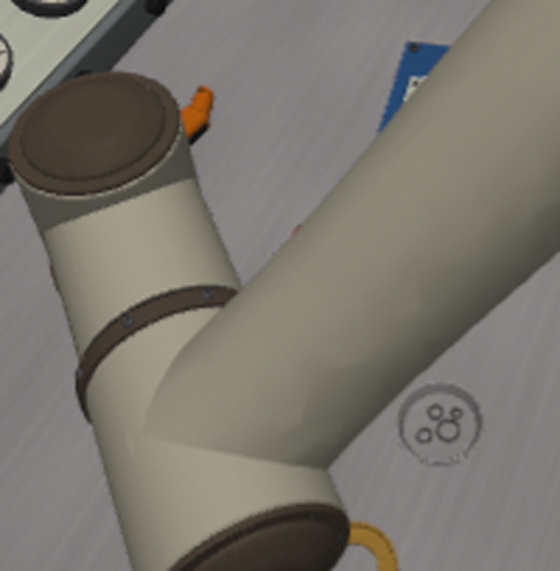

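Run:
```python
from h import *
np.set_printoptions(linewidth=220)
t=load("pics/top3.npz")
for v in range(193,206):
    q=todepth(t,[[u,v] for u in range(94,112)])
    print(v,[(int(a),int(b),int(c)) for a,b,c in q])
```

```text
193 [(567, 342, 187), (568, 343, 177), (572, 362, 123), (573, 364, 112), (575, 368, 93), (575, 366, 90), (582, 399, -2), (581, 393, 6), (582, 392, 0), (582, 390, -3), (581, 385, 2), (582, 384, -2), (582, 381, -2), (581, 376, 0), (582, 375, -3), (581, 371, 0), (581, 367, 0), (581, 363, 4)]
194 [(565, 343, 186), (565, 343, 179), (570, 363, 121), (570, 362, 116), (572, 368, 94), (572, 368, 87), (573, 370, 72), (574, 372, 62), (578, 391, 4), (578, 387, 5), (579, 386, 0), (578, 382, 2), (578, 378, 5), (578, 375, 3), (578, 372, 3), (578, 371, 0), (578, 367, 2), (578, 364, 0)]
195 [(562, 343, 185), (563, 342, 179), (567, 363, 120), (568, 363, 113), (569, 366, 99), (569, 367, 89), (571, 371, 70), (571, 370, 64), (572, 372, 53), (575, 388, 3), (576, 386, 0), (575, 383, 0), (575, 378, 6), (575, 376, 1), (575, 372, 5), (575, 370, 2), (575, 368, 0), (575, 363, 3)]
196 [(560, 342, 186), (560, 344, 176), (565, 367, 109), (565, 364, 111), (566, 366, 98), (567, 367, 89), (567, 369, 75), (567, 367, 74), (569, 371, 54), (572, 388, 3), (572, 385, 2), (572, 381, 4), (572, 379, 1), (572, 375, 5), (572, 3
[... 1948 characters left out ...]
, (552, 388, 1), (551, 384, 4), (551, 381, 3), (551, 379, 1), (551, 376, 0), (551, 373, 1), (551, 369, 3), (551, 365, 7), (551, 365, -1)]
204 [(544, 377, 98), (544, 375, 98), (544, 373, 94), (544, 371, 94), (549, 405, 0), (549, 402, 0), (549, 395, 7), (549, 394, 3), (549, 391, 3), (549, 390, -1), (549, 386, 0), (549, 383, 0), (548, 380, 0), (549, 378, -2), (548, 372, 5), (548, 369, 3), (548, 367, 1), (548, 365, 0)]
205 [(541, 378, 96), (541, 375, 96), (542, 374, 93), (541, 371, 92), (546, 406, -2), (546, 400, 4), (546, 397, 2), (546, 393, 5), (546, 391, 3), (545, 387, 6), (545, 385, 3), (546, 383, 0), (546, 381, -2), (545, 374, 6), (545, 371, 7), (545, 369, 4), (545, 368, -1), (545, 364, 0)]
```

{"op": "apply_moves", "data": {
  "plan": [1,0,0,-0.004,0,1,0,0,-0.008,0,1,0,0,-0.011,0,1,0,0,-0.013,0,1,0,0,-0.015,0,1,0,0,-0.015,0]
}}

```text
clock: 6.85
position: [562.2, 382.3, -10.7]
ee_rot: [-0.706, 0.708, 0.0, -0.001]
contact_force: [0.4, 0.2, 0.2]
gripper_width: 0.1
```

{"op": "apply_moves", "data": {
  "plan": [1,0,0,-0.002,0,1,0,0,-0.004,0,1,0,0,-0.006,0,1,0,0,-0.007,0,1,0,0,-0.008,0,1,0,0,-0.008,0]
}}

```text
clock: 7.35
position: [562.3, 382.5, -18.2]
ee_rot: [-0.706, 0.708, 0.0, -0.0]
contact_force: [-0.5, 0.5, 1.5]
gripper_width: 0.0
```

```bash
python3 snap.py 4 top
python3 - <<'E'
from h import *
np.set_printoptions(linewidth=220)
t=load("pics/top4.npz")
crop(t,75,165,165,235,8,"pics/t4.png")
for v in range(196,203):
    q=todepth(t,[[u,v] for u in range(98,114)])
    print(v,[(int(a),int(b),int(c)) for a,b,c in q])
E
```

```text
7.4 [562.4 382.6 -18.1] [-0.3  1.3 -0.7] -0.2
196 [(561, 342, 160), (562, 341, 156), (566, 362, 94), (567, 366, 76), (568, 366, 68), (568, 366, 60), (570, 371, 41), (570, 372, 29), (572, 378, 4), (572, 375, 4), (572, 372, 4), (572, 370, 1), (572, 366, 3), (572, 364, 0), (572, 361, 0), (572, 358, 0)]
197 [(559, 342, 159), (559, 341, 156), (564, 368, 78), (565, 367, 75), (565, 365, 70), (566, 368, 56), (566, 367, 50), (566, 365, 47), (567, 367, 33), (568, 368, 24), (569, 371, 6), (569, 369, 5), (569, 366, 3), (569, 363, 2), (569, 362, -1), (569, 359, -2)]
198 [(556, 342, 159), (556, 341, 157), (562, 373, 65), (562, 370, 65), (563, 372, 54), (563, 368, 56), (563, 367, 51), (564, 368, 40), (564, 368, 32), (564, 366, 27), (566, 374, 0), (566, 371, 0), (566, 366, 3), (566, 363, 2), (566, 362, 0), (566, 358, 0)]
199 [(554, 343, 157), (560, 379, 57), (560, 376, 58), (560, 373, 57), (560, 369, 60), (560, 368, 56), (560, 368, 48), (561, 366, 44), (561, 367, 34), (562, 367, 26), (563, 373, 2), (563, 370, 1), (563, 367, 1), (563, 363, 3), (563, 360, 2), (563, 359, -1)]
200 [(551, 343, 158), (555, 362, 101), (555, 362, 93), (556, 368, 71), (557, 367, 65), (557, 367, 57), (557, 367, 51), (558, 367, 41), (558, 367, 34), (559, 366, 28), (560, 372, 4), (560, 369, 3), (560, 367, 0), (560, 363, 3), (560, 360, 2), (560, 359, -1)]
201 [(549, 345, 153), (552, 362, 102), (552, 362, 94), (553, 367, 73), (554, 367, 66), (554, 367, 57), (555, 368, 48), (555, 365, 47), (555, 367, 33), (556, 367, 25), (557, 371, 5), (557, 368, 6), (557, 365, 7), (557, 364, 2), (557, 363, -5), (557, 359, -3)]
202 [(546, 345, 151), (549, 362, 100), (549, 361, 96), (551, 367, 74), (551, 369, 61), (552, 371, 47), (552, 372, 37), (553, 371, 32), (554, 379, 2), (554, 375, 3), (554, 374, -1), (554, 369, 3), (554, 366, 4), (554, 364, 2), (554, 361, 1), (554, 357, 3)]
```

View pics/t4.png

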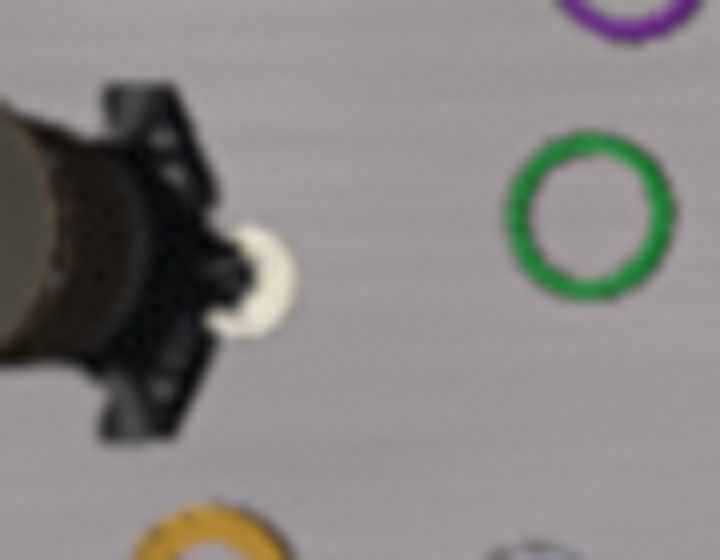

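{"op": "apply_moves", "data": {
  "plan": [1,0,0,-0.001,0,1,0,0,-0.002,0,1,0,0,-0.003,0,1,0,0,-0.004,0,1,0,0,-0.004,0]
}}

```text
clock: 7.82
position: [562.3, 382.4, -22.3]
ee_rot: [-0.706, 0.708, 0.0, -0.0]
contact_force: [0.9, -0.1, 0.1]
gripper_width: -0.2
```

{"op": "apply_moves", "data": {
  "plan": [1,0,0,-0.001,0,1,0,0,-0.002,0,1,0,0,-0.003,0,1,0,0,-0.003,0]
}}

```text
clock: 8.15
position: [562.5, 382.6, -25.0]
ee_rot: [-0.706, 0.708, -0.0, 0.0]
contact_force: [-0.3, -0.4, -0.4]
gripper_width: -0.2
```

{"op": "apply_moves", "data": {
  "plan": [1,0,0,-0.001,0,1,0,0,-0.002,0,1,0,0,-0.003,0,1,0,0,-0.003,0]
}}

```text
clock: 8.48
position: [562.7, 382.7, -25.2]
ee_rot: [-0.707, 0.708, -0.0, 0.0]
contact_force: [-3.6, -3.5, 10.8]
gripper_width: 0.1
```

{"op": "apply_moves", "data": {
  "plan": [1,0,0,-0.001,0,1,0,0,-0.002,0,1,0,0,-0.002,0]
}}

```text
clock: 8.73
position: [562.7, 382.7, -25.3]
ee_rot: [-0.707, 0.707, -0.001, 0.0]
contact_force: [-6.7, -2.7, 20.2]
gripper_width: 0.2
```

{"op": "apply_moves", "data": {
  "plan": [1,0,0,0.01,0,0.35,0,0,0.012,0,0.35,0,0,0.012,0,0.35,0,0,0.012,0,0.35,0,0,0.006,0,0.35,0,0,0,0,0.35,0,0,-0.003,0,0.35,0,0,-0.004,0]
}}

```text
clock: 9.4
position: [562.0, 382.0, -35.4]
ee_rot: [-0.706, 0.708, -0.0, -0.001]
contact_force: [0.2, 0.3, 1.6]
gripper_width: 27.8
```

{"op": "apply_moves", "data": {
  "plan": [1,0,0,0,0,1,0,0,0,0,1,0,0,0,0,1,0,0,0,0,1,0,0,0,0]
}}

```text
clock: 9.82
position: [562.4, 382.6, -34.0]
ee_rot: [-0.706, 0.708, 0.0, 0.0]
contact_force: [-0.1, -0.1, 0.2]
gripper_width: 9.9
```

{"op": "apply_moves", "data": {
  "plan": [1,0,0,0,0,1,0,0,0,0]
}}

```text
clock: 9.98
position: [562.4, 382.6, -33.9]
ee_rot: [-0.706, 0.708, 0.0, 0.0]
contact_force: [1.2, 1.2, -0.5]
gripper_width: 10.6
```

```bash
python3 snap.py 5 top
python3 - <<'E'
from h import *
t=load("pics/top5.npz")
crop(t,80,175,130,215,14,"pics/t5.png")
E
```

```text
10.0333 [562.5 382.6 -33.9] [ 0.1 -0.5 -0.4] 10.4
```

View pics/t5.png

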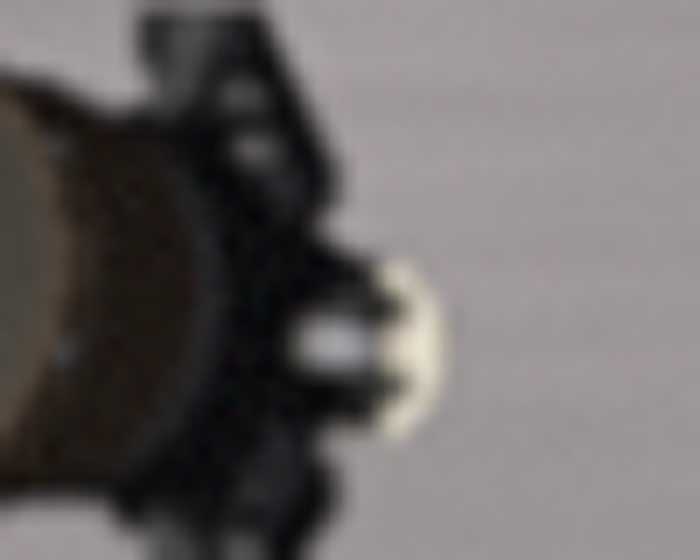

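{"op": "apply_moves", "data": {
  "plan": [0.3,0,0,0,0,0.3,0,0,0,0,0.3,0,0,0,0,0.3,0,0,0,-7,0.3,0,0,0,-14,0.3,0,0,0,-21,0.3,0,0,0,-28,0.3,0,0,0,-35]
}}

```text
clock: 10.7
position: [562.5, 382.6, -33.9]
ee_rot: [-0.458, 0.889, 0.0, 0.0]
contact_force: [0.2, -0.3, 0.6]
gripper_width: 30.1
```

{"op": "apply_moves", "data": {
  "plan": [0.3,0,0,0,-7,0.3,0,0,0,-14,0.3,0,0,0,-21,0.3,0,0,0,-28,0.3,0,0,0,-35,0.3,0,0,0,-42,0.3,0,0,0,-49,0.3,0,0,0,-55]
}}

```text
clock: 11.37
position: [562.5, 382.6, -33.9]
ee_rot: [0.004, 1.0, 0.0, 0.0]
contact_force: [-0.2, 0.3, 0.8]
gripper_width: 30.4
```

{"op": "apply_moves", "data": {
  "plan": [1,0,0,0,0,1,0,0,0,0,1,0,0,0,0,1,0,0,0,0,1,0,0,0,0,1,0,0,0,0]
}}

```text
clock: 11.87
position: [562.6, 382.7, -33.7]
ee_rot: [0.001, 1.0, 0.0, 0.0]
contact_force: [-0.5, 0.0, 2.3]
gripper_width: 10.5
```

```bash
python3 snap.py 6 top
python3 - <<'E'
from h import *
t=load("pics/top6.npz")
crop(t,80,175,130,215,14,"pics/t6.png")
E
```

```text
11.9167 [562.6 382.8 -33.7] [-1.4  0.1  1.6] 10.1
```

View pics/t6.png

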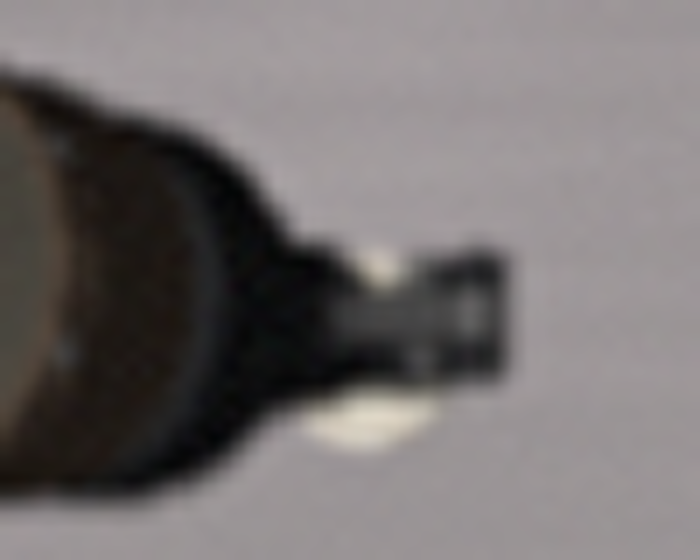

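{"op": "apply_moves", "data": {
  "plan": [1,0,0,0.005,0,1,0,0,0.02,0,1,0,0,0.05,0,1,0,0,0.09,0,1,0,0,0.12,0,1,0,0,0.12,0,1,0,0,0.12,0]
}}

```text
clock: 12.5
position: [563.4, 383.7, 88.9]
ee_rot: [0.001, 1.0, 0.002, 0.002]
contact_force: [-0.9, 0.5, -1.7]
gripper_width: 10.2
```

```bash
python3 snap.py 7 top
python3 - <<'E'
from h import *
t=load("pics/top7.npz")
crop(t,70,165,150,225,10,"pics/t7.png")
E
```

```text
12.55 [562.3 382.6  86.6] [-0.2 -0.6 -0.2] 10.0
```

View pics/t7.png

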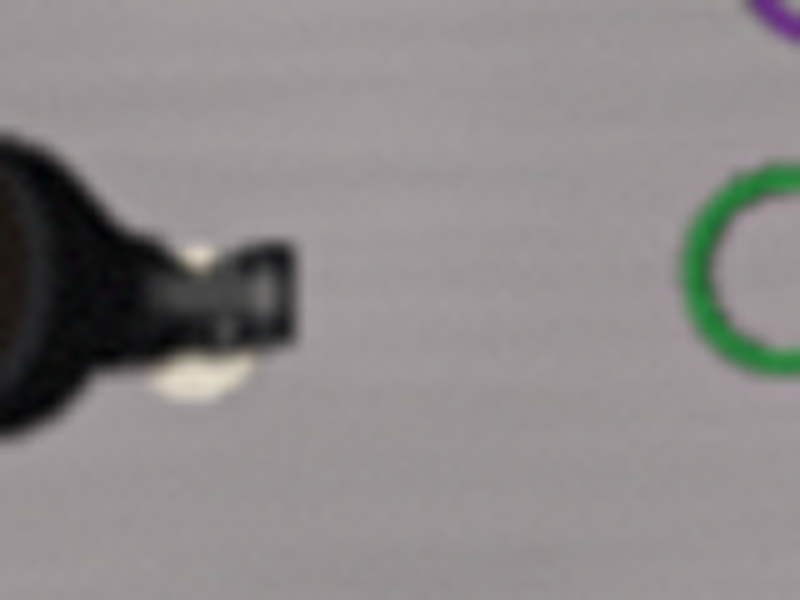

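{"op": "apply_moves", "data": {
  "plan": [1,-0.015,-0.21,0,0,1,-0.015,-0.21,0,0,1,-0.015,-0.21,0,0,1,-0.015,-0.21,0,0,1,-0.015,-0.21,0,0,1,-0.015,-0.21,0,0]
}}

```text
clock: 13.05
position: [544.0, 165.9, 84.0]
ee_rot: [0.004, 1.0, -0.002, -0.003]
contact_force: [0.6, 0.8, -0.4]
gripper_width: 10.2
```

{"op": "apply_moves", "data": {
  "plan": [1,-0.015,-0.211,0,0,1,-0.015,-0.211,0,0,1,-0.015,-0.211,0,0,1,-0.015,-0.211,0,0,1,-0.015,-0.211,0,0,1,-0.015,-0.211,0,0,1,-0.015,-0.211,0,0,1,-0.015,-0.211,-0.01,0]
}}

```text
clock: 13.72
position: [533.5, -38.5, 76.5]
ee_rot: [0.001, 1.0, 0.0, 0.001]
contact_force: [0.8, -0.8, -0.3]
gripper_width: 10.6
```

```bash
python3 snap.py 8 top side
python3 - <<'E'
from h import *
crop(load("pics/top8.npz"),215,175,275,235,10,"pics/t8.png")
crop(load("pics/side8.npz"),225,170,305,250,7.5,"pics/s8.png")
E
```

```text
13.8167 [531.  -37.6  73.7] [-0.3 -0.2 -0.8] 10.2
```

View pics/t8.png

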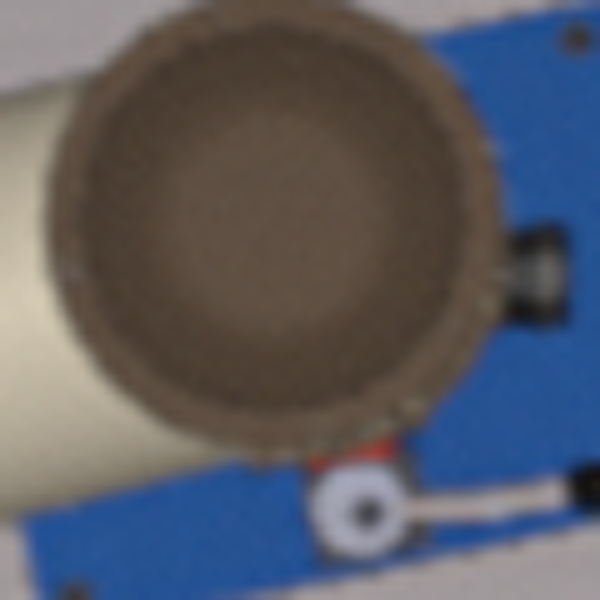

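View pics/s8.png

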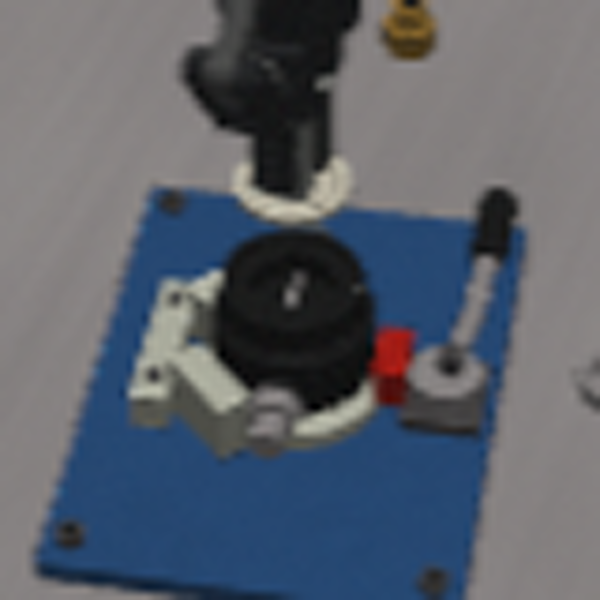

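```bash
cat > ov2.py <<'E'
from ov import *
def gam(d,g=0.45):
    e=dict(d);e["color"]=(255*(d["color"]/255.)**g).astype(np.uint8);return e
E
python3 - <<'E'
from ov2 import *
s=load("pics/side8.npz");t=load("pics/top0.npz")
a=overlay(gam(s),531,-36,60,[(26,64),(23,64)],f=16,R=16)
b=overlay(s,531,-38,109,[(20,107.5),(20,111.5)],f=16,R=16)
cv2.imwrite("pics/o8.png",cv2.resize(np.hstack([a,b]),(800,400)))
a=overlay(gam(t),531.5,-39,60,[(26,64),(23,64),(30,52)],f=20,R=15)
cv2.imwrite("pics/o8t.png",a)
E
```

```text
(no output)
```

View pics/o8.png

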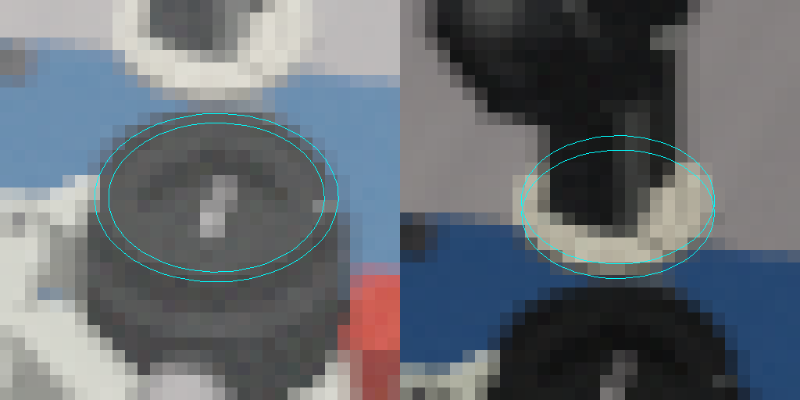

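View pics/o8t.png

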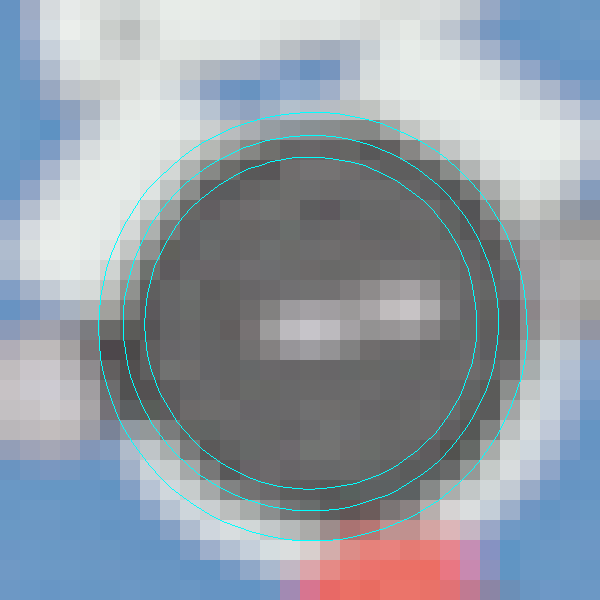

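{"op": "apply_moves", "data": {
  "plan": [1,-0.001,0.001,-0.01,0,1,-0.001,0.001,-0.02,0,1,-0.001,0.001,-0.028,0,1,-0.001,0.001,-0.032,0,1,-0.001,0.001,-0.034,0,1,-0.001,0.001,-0.034,0,1,-0.001,0.001,-0.034,0]
}}

```text
clock: 14.4
position: [531.7, -37.3, 42.1]
ee_rot: [0.001, 1.0, -0.0, 0.0]
contact_force: [0.1, -0.5, -0.7]
gripper_width: 10.1
```

```bash
python3 snap.py 9 side
python3 - <<'E'
from ov2 import *
s=load("pics/side9.npz")
u=39.8+33.8
a=overlay(s,531,-36,64,[(26,64),(20,u),(20,u+4)],f=16,R=24)
b=overlay(gam(s),531,-36,64,[],f=16,R=24)
cv2.imwrite("pics/o9.png",cv2.resize(np.hstack([a,b]),(800,400),interpolation=cv2.INTER_AREA))
crop(s,225,160,305,240,7.5,"pics/s9.png")
E
```

```text
14.45 [531.9 -37.3  42.3] [-0.7 -0.8  0.2] 10.2
```

View pics/o9.png

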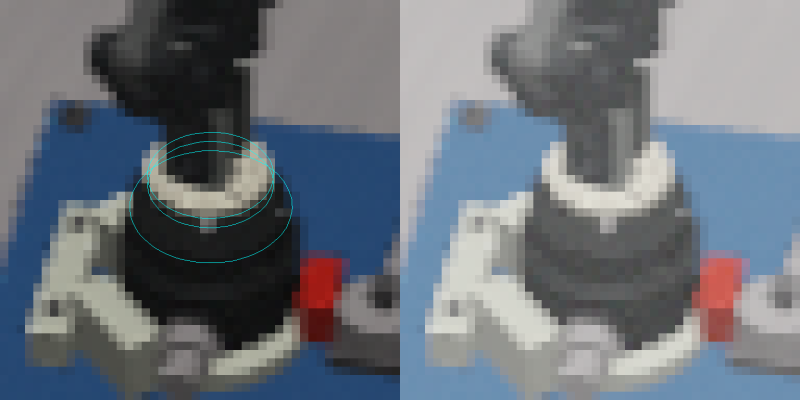

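Run:
```python
from ov2 import *
s=load("pics/side9.npz")
u=76.1
a=overlay(s,531.9,-37.3,76,[(20,u),(20,u+4)],f=25,R=11)
b=overlay(gam(s),531,-36,60,[(26,64),(30,52),(30,45)],f=16,R=18)
cv2.imwrite("pics/o9a.png",a);cv2.imwrite("pics/o9b.png",b)
```

```text
(no output)
```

View pics/o9a.png

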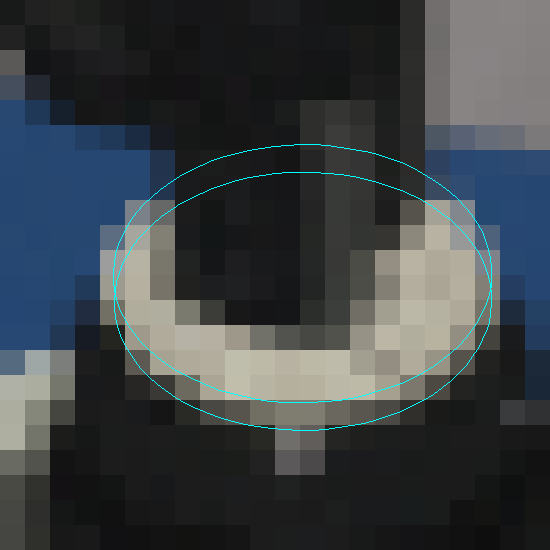

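View pics/o9b.png

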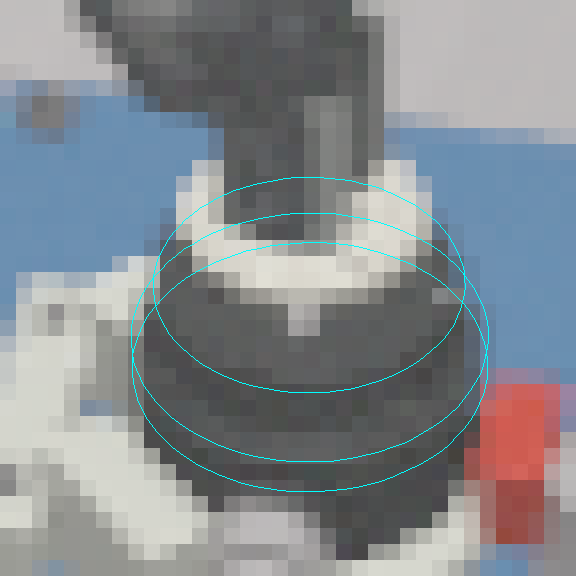

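{"op": "apply_moves", "data": {
  "plan": [1,-0.0008,0.001,-0.004,0,1,-0.0008,0.001,-0.007,0,1,-0.0008,0.001,-0.009,0,1,-0.0008,0.001,-0.011,0,1,-0.0008,0.001,-0.012,0,1,-0.0008,0.001,-0.013,0,1,-0.0008,0.001,-0.014,0,1,-0.0008,0.001,-0.014,0]
}}

```text
clock: 15.12
position: [530.6, -36.4, 27.9]
ee_rot: [0.001, 1.0, -0.0, -0.0]
contact_force: [-1.1, -0.2, -0.0]
gripper_width: 10.3
```

{"op": "apply_moves", "data": {
  "plan": [1,0,0,-0.001,0,1,0,0,-0.002,0,1,0,0,-0.0025,0,1,0,0,-0.0025,0]
}}

```text
clock: 15.45
position: [530.9, -36.4, 26.2]
ee_rot: [0.001, 1.0, -0.0, 0.0]
contact_force: [-1.3, -0.2, 4.3]
gripper_width: 10.4
```

```bash
python3 snap.py 10 side
python3 - <<'E'
from ov2 import *
s=load("pics/side10.npz")
crop(gam(s,.6),245,175,295,225,12,"pics/s10.png")
E
```

```text
15.5 [530.9 -36.4  26.2] [-0.5 -0.   5.1] 10.1
```

View pics/s10.png

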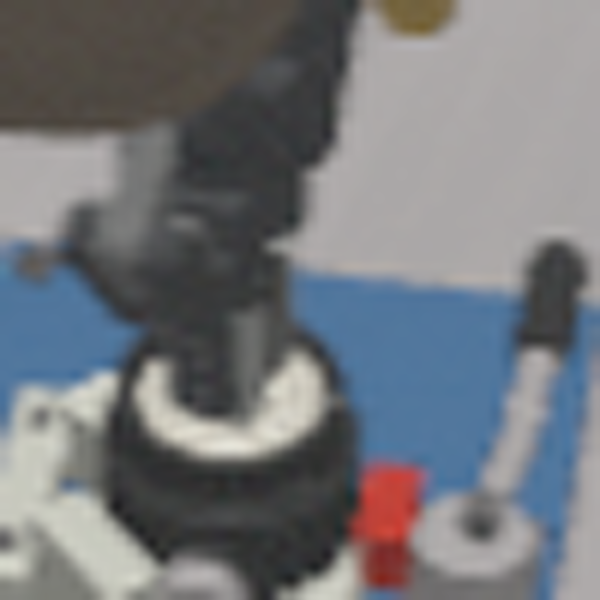

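{"op": "apply_moves", "data": {
  "plan": [0.3,0,0,0.0005,0,0.3,0,0,0.0005,0,0.3,0,0,0.0005,0,0.3,0,0,0.0005,0,0.3,0,0,0.01,0,0.3,0,0,0.04,0,0.3,0,0,0.08,0,0.3,0,0,0.12,0]
}}

```text
clock: 16.17
position: [529.8, -36.7, 146.8]
ee_rot: [0.001, 1.0, -0.0, -0.001]
contact_force: [1.8, 0.1, 1.0]
gripper_width: 30.0
```

```bash
python3 snap.py 11 side
python3 - <<'E'
from ov2 import *
s=load("pics/side11.npz")
crop(gam(s,.6),245,175,295,225,12,"pics/s11.png")
a=overlay(gam(s,.6),530.9+.6,-36.4-.5,64,[(20,60),(20,64),(26,64)],f=20,R=15)
cv2.imwrite("pics/o11.png",a)
E
```

```text
16.2167 [536.2 -36.6 156.7] [1.8 0.6 6.5] 30.1
```

View pics/o11.png

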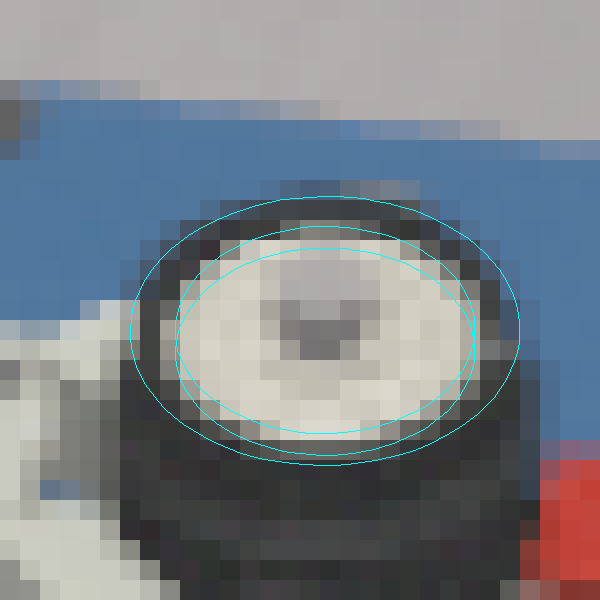

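{"op": "apply_moves", "data": {
  "plan": [-0.76,-0.04,0.21,0,0,-0.76,-0.04,0.21,0,0,-0.76,-0.04,0.21,0,0,-0.76,-0.04,0.21,0,0,-0.76,-0.04,0.21,0,0,-0.76,-0.04,0.21,0,0]
}}

```text
clock: 16.72
position: [490.3, 178.7, 146.3]
ee_rot: [-0.002, 1.0, 0.001, 0.001]
contact_force: [0.3, -0.7, -0.0]
gripper_width: 75.1
```

{"op": "apply_moves", "data": {
  "plan": [-0.76,-0.043,0.2185,0,0,-0.76,-0.043,0.2185,0,0,-0.76,-0.043,0.2185,0,0,-0.76,-0.043,0.2185,0,0,-0.76,-0.043,0.2185,-0.03,0,-0.76,-0.043,0.2185,-0.07,0,-0.76,-0.043,0.2185,-0.1,0,-0.76,-0.043,0.2185,-0.12,0]
}}

```text
clock: 17.38
position: [445.2, 391.5, 21.1]
ee_rot: [0.001, 1.0, -0.002, -0.002]
contact_force: [-0.2, -1.5, 0.0]
gripper_width: 75.2
```

{"op": "apply_moves", "data": {
  "plan": [-0.76,0,0,-0.01,0,-0.76,0,0,-0.02,0,-0.76,0,0,-0.03,0,-0.76,0,0,-0.04,0,-0.76,0,0,-0.045,0,-0.76,0,0,-0.048,0,-0.76,0,0,-0.048,0]
}}

```text
clock: 17.97
position: [447.8, 392.0, -22.5]
ee_rot: [0.001, 1.0, 0.0, 0.0]
contact_force: [-0.4, -1.0, -0.1]
gripper_width: 75.3
```

```bash
python3 snap.py 12 top
python3 - <<'E'
from ov2 import *
s=load("pics/top12.npz")
crop(gam(s,.7),65,205,145,265,10,"pics/t12.png")
E
```

```text
18.0167 [448.  392.2 -22.1] [0.9 0.3 0.5] 75.4
```

View pics/t12.png

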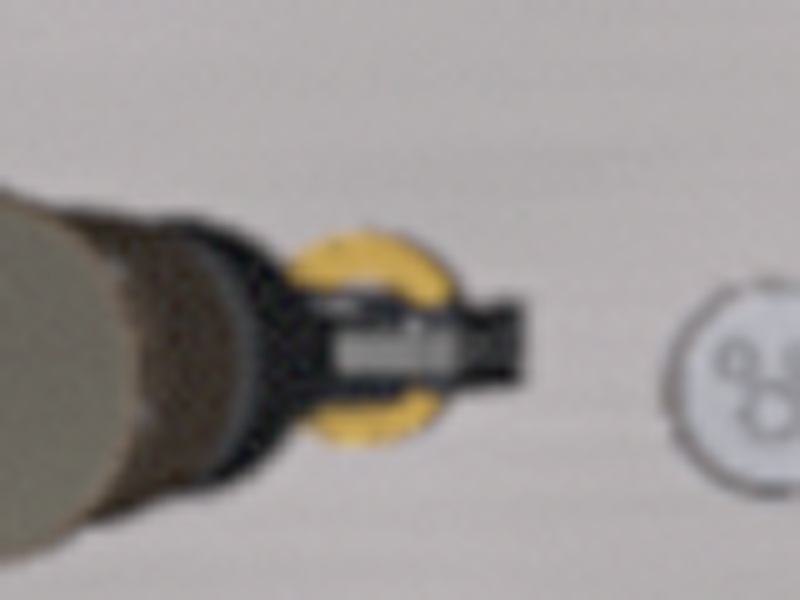

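{"op": "apply_moves", "data": {
  "plan": [-0.76,0,0,-0.002,0,-0.76,0,0,-0.004,0,-0.76,0,0,-0.006,0,-0.76,0,0,-0.006,0]
}}

```text
clock: 18.35
position: [447.5, 391.9, -28.7]
ee_rot: [0.001, 1.0, -0.0, -0.0]
contact_force: [-0.0, -0.2, 0.1]
gripper_width: 75.4
```

{"op": "apply_moves", "data": {
  "plan": [-0.3,0,0,0,0,-0.3,0,0,0,0,-0.3,0,0,0,0,-0.3,0,0,0,0,-0.3,0,0,0,0]
}}

```text
clock: 18.77
position: [447.8, 392.4, -28.2]
ee_rot: [0.001, 1.0, 0.0, 0.0]
contact_force: [-0.5, 0.2, 1.3]
gripper_width: 55.2
```

```bash
python3 snap.py 13 top
python3 - <<'E'
from ov2 import *
s=load("pics/top13.npz")
crop(gam(s,.7),65,205,145,265,10,"pics/t13.png")
for v in (238,239,240):
    q=todepth(s,[[u,v] for u in range(98,122)]);print([(int(a),int(b),int(c)) for a,b,c in q])
E
```

```text
18.8167 [447.8 392.3 -28.3] [-0.6  1.   0.7] 55.4
[(452, 354, 129), (452, 351, 129), (452, 351, 123), (452, 349, 122), (452, 346, 123), (451, 344, 121), (451, 340, 123), (451, 339, 119), (451, 337, 117), (451, 333, 119), (451, 331, 119), (451, 328, 117), (451, 324, 120), (451, 322, 120), (451, 321, 115), (450, 326, 93), (449, 332, 68), (447, 352, 1), (447, 349, 2), (447, 345, 3), (447, 342, 2), (447, 341, -3), (447, 339, -4), (447, 334, 0)]
[(449, 353, 132), (449, 354, 123), (449, 351, 123), (449, 348, 123), (449, 345, 124), (449, 344, 121), (449, 341, 119), (449, 338, 120), (449, 336, 119), (448, 334, 116), (449, 329, 123), (448, 327, 120), (448, 325, 118), (448, 323, 118), (448, 320, 117), (447, 327, 89), (446, 332, 68), (444, 352, 3), (444, 349, 1), (444, 347, -2), (444, 343, 0), (444, 341, 0), (444, 337, 2), (444, 334, 0)]
[(447, 351, 137), (446, 355, 119), (446, 351, 123), (446, 349, 122), (446, 346, 122), (446, 343, 122), (446, 341, 121), (446, 338, 121), (446, 335, 121), (446, 333, 120), (446, 331, 118), (446, 328, 119), (446, 324, 121), (446, 323, 117), (446, 319, 120), (445, 321, 107), (444, 331, 71), (441, 353, -1), (441, 349, 2), (441, 348, -5), (441, 344, -1), (441, 339, 4), (441, 337, 1), (441, 334, 1)]
```

View pics/t13.png

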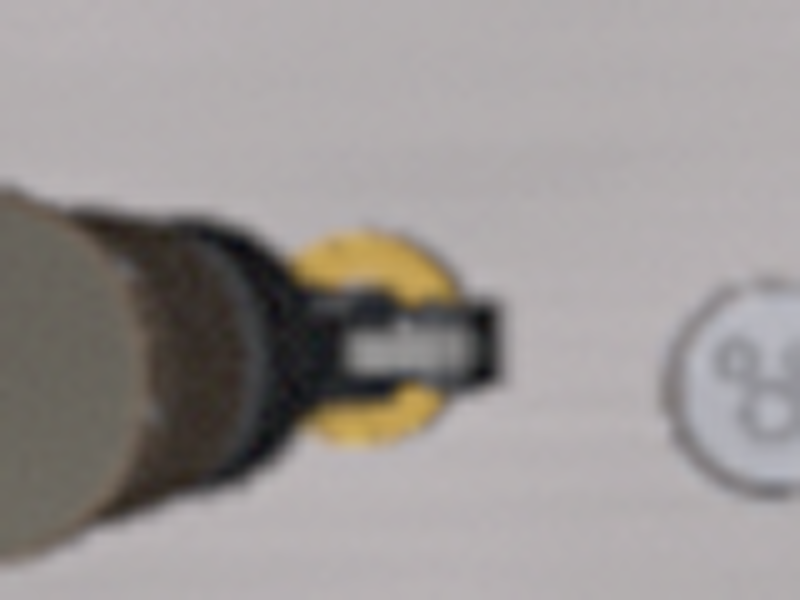

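{"op": "apply_moves", "data": {
  "plan": [-0.76,0,0,0,0,-0.76,0,0,0,0,-0.76,0,0,0,0,-0.76,0,0,-0.003,0,-0.76,0,0,-0.006,0,-0.76,0,0,-0.009,0,-0.76,0,0,-0.011,0,-0.76,0,0,-0.011,0]
}}

```text
clock: 19.48
position: [447.3, 391.6, -40.3]
ee_rot: [0.001, 1.0, -0.001, -0.0]
contact_force: [-0.3, 0.1, 0.2]
gripper_width: 75.2
```

{"op": "apply_moves", "data": {
  "plan": [-0.76,0,0,-0.001,0,-0.76,0,0,-0.002,0,-0.76,0,0,-0.003,0,-0.76,0,0,-0.003,0]
}}

```text
clock: 19.82
position: [447.6, 392.0, -42.6]
ee_rot: [0.001, 1.0, -0.0, -0.0]
contact_force: [0.4, -0.5, -0.2]
gripper_width: 75.0
```

{"op": "apply_moves", "data": {
  "plan": [-0.3,0,0,0,0,-0.3,0,0,0,0,-0.3,0,0,0,0,-0.3,0,0,0,0]
}}

```text
clock: 20.15
position: [448.1, 392.7, -41.7]
ee_rot: [0.001, 1.0, 0.001, 0.001]
contact_force: [-1.3, 0.0, 4.9]
gripper_width: 61.5
```

{"op": "apply_moves", "data": {
  "plan": [-0.76,0,0,0.001,0,-0.76,0,0,0.001,0,-0.76,0,0,0.001,0,-0.76,0,0,0.001,7,-0.76,0,0,0.001,14,-0.76,0,0,0.001,21,-0.76,0,0,0.001,28,-0.76,0,0,0.001,35]
}}

```text
clock: 20.82
position: [447.5, 391.7, -41.9]
ee_rot: [-0.302, 0.953, -0.0, -0.0]
contact_force: [-0.3, -0.2, -0.0]
gripper_width: 75.0
```

{"op": "apply_moves", "data": {
  "plan": [-0.76,0,0,0,7,-0.76,0,0,0,14,-0.76,0,0,0,21,-0.76,0,0,0,28,-0.76,0,0,0,35,-0.76,0,0,0,42,-0.76,0,0,0,49,-0.76,0,0,0,55]
}}

```text
clock: 21.48
position: [447.5, 391.7, -41.9]
ee_rot: [0.708, -0.706, 0.0, 0.0]
contact_force: [0.0, -0.1, 0.6]
gripper_width: 75.4
```

{"op": "apply_moves", "data": {
  "plan": [-0.3,0,0,0,0,-0.3,0,0,0,0,-0.3,0,0,0,0,-0.3,0,0,0,0,-0.3,0,0,0,0]
}}

```text
clock: 21.9
position: [447.8, 392.3, -41.2]
ee_rot: [-0.706, 0.708, 0.0, 0.0]
contact_force: [-0.1, -0.3, 2.2]
gripper_width: 61.1
```

```bash
python3 snap.py 14 top
python3 - <<'E'
from ov2 import *
s=load("pics/top14.npz")
crop(gam(s,.7),65,205,145,265,10,"pics/t14.png")
E
```

```text
21.95 [447.8 392.3 -41.2] [0.1 0.  3.4] 60.9
```

View pics/t14.png

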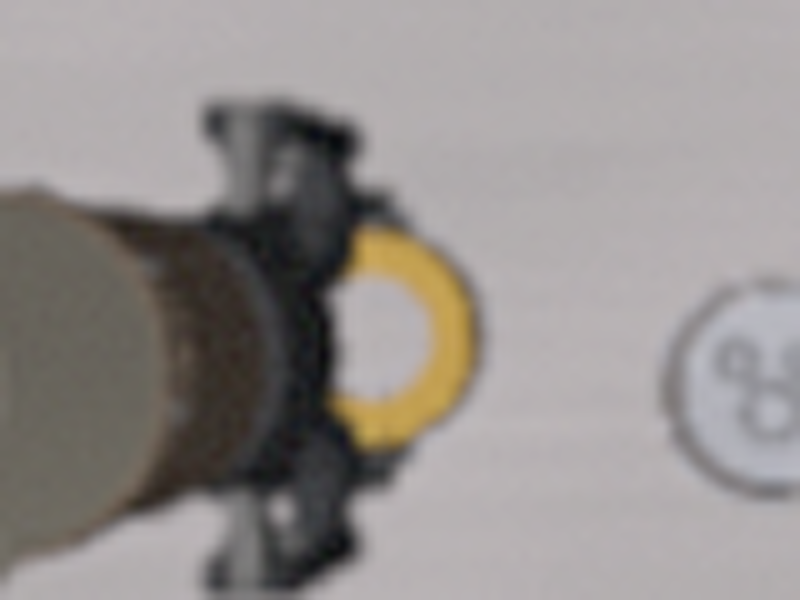

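{"op": "apply_moves", "data": {
  "plan": [0,0,0,0.005,0,0,0,0,0.02,0,0,0,0,0.05,0,0,0,0,0.085,0,0,0,0,0.12,0,0,0,0,0.12,0]
}}

```text
clock: 22.45
position: [451.1, 395.8, 86.2]
ee_rot: [-0.707, 0.707, 0.0, 0.007]
contact_force: [0.2, 1.1, 1.8]
gripper_width: 61.1
```

{"op": "apply_moves", "data": {
  "plan": [0,0.04,-0.21,0,0,0,0.04,-0.21,0,0,0,0.04,-0.21,0,0,0,0.04,-0.21,0,0,0,0.04,-0.21,0,0,0,0.04,-0.21,0,0]
}}

```text
clock: 22.95
position: [486.4, 176.4, 77.9]
ee_rot: [-0.704, 0.71, 0.0, -0.002]
contact_force: [-0.2, 0.3, -1.6]
gripper_width: 61.2
```

{"op": "apply_moves", "data": {
  "plan": [0,0.0432,-0.2188,0,0,0,0.0432,-0.2188,0,0,0,0.0432,-0.2188,0,0,0,0.0432,-0.2188,0,0,0,0.0432,-0.2188,0,0,0,0.0432,-0.2188,-0.01,0,0,0.0432,-0.2188,-0.03,0,0,0.0432,-0.2188,-0.04,0]
}}

```text
clock: 23.62
position: [529.5, -38.1, 36.6]
ee_rot: [-0.705, 0.709, 0.001, -0.001]
contact_force: [-1.3, 0.0, -0.9]
gripper_width: 61.7
```

```bash
python3 snap.py 15 side
python3 - <<'E'
from ov2 import *
s=load("pics/side15.npz")
crop(gam(s,.6),215,150,315,240,6,"pics/s15.png")
E
```

```text
23.6667 [528.1 -37.5  35. ] [-0.3  0.2 -1.9] 61.3
```

View pics/s15.png

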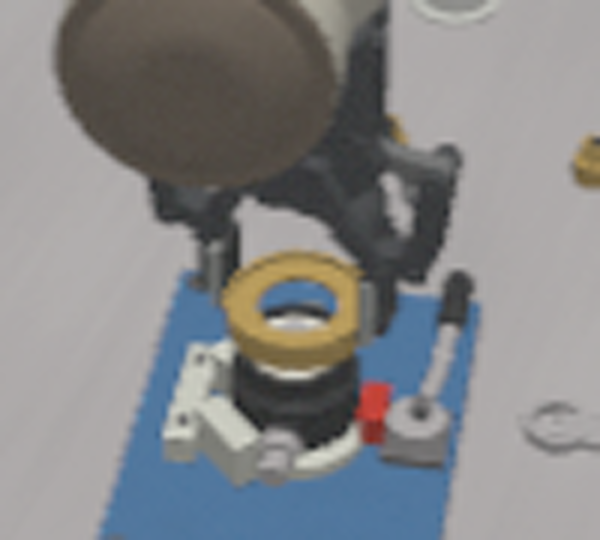

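{"op": "apply_moves", "data": {
  "plan": [0,0,0,0,0,0,0,0,0,0,0,0,0,-0.004,0,0,0,0,-0.008,0,0,0,0,-0.011,0,0,0,0,-0.014,0,0,0,0,-0.016,0,0,0,0,-0.0185,0]
}}

```text
clock: 24.33
position: [531.1, -36.7, 20.0]
ee_rot: [-0.706, 0.708, -0.0, 0.0]
contact_force: [1.1, 0.5, -0.3]
gripper_width: 61.2
```

Past the rim without contact (underside ≈ 61). Continue to home.

{"op": "apply_moves", "data": {
  "plan": [0,0,0,-0.0015,0,0,0,0,-0.003,0,0,0,0,-0.004,0,0,0,0,-0.005,0,0,0,0,-0.005,0]
}}

```text
clock: 24.75
position: [531.0, -36.8, 14.9]
ee_rot: [-0.706, 0.708, -0.0, -0.0]
contact_force: [-0.2, -0.7, -0.4]
gripper_width: 61.0
```

{"op": "apply_moves", "data": {
  "plan": [0,0,0,-0.001,0,0,0,0,-0.002,0,0,0,0,-0.002,0]
}}

```text
clock: 25.0
position: [531.0, -36.8, 14.7]
ee_rot: [-0.707, 0.708, -0.0, -0.0]
contact_force: [-3.1, 0.0, 10.0]
gripper_width: 61.1
```

{"op": "apply_moves", "data": {
  "plan": [-0.76,0,0,0.001,0,-0.76,0,0,0.001,0,-0.76,0,0,0.001,0,-0.76,0,0,0.001,0,-0.76,0,0,0.01,0,-0.76,0,0,0.04,0,-0.76,0,0,0.08,0,-0.76,0,0,0.12,0]
}}

```text
clock: 25.67
position: [530.0, -37.0, 134.2]
ee_rot: [-0.706, 0.708, 0.001, -0.001]
contact_force: [1.3, 0.6, 0.7]
gripper_width: 75.5
```

```bash
python3 snap.py 16 side
python3 - <<'E'
from ov2 import *
s=load("pics/side16.npz")
a=overlay(gam(s,.6),531.6,-37,64,[(31.5,56),(31.5,71),(18,67)],f=16,R=18)
cv2.imwrite("pics/o16.png",a)
E
```

```text
25.7167 [536.4 -36.8 143.9] [2.6 0.3 5.6] 75.3
```

View pics/o16.png

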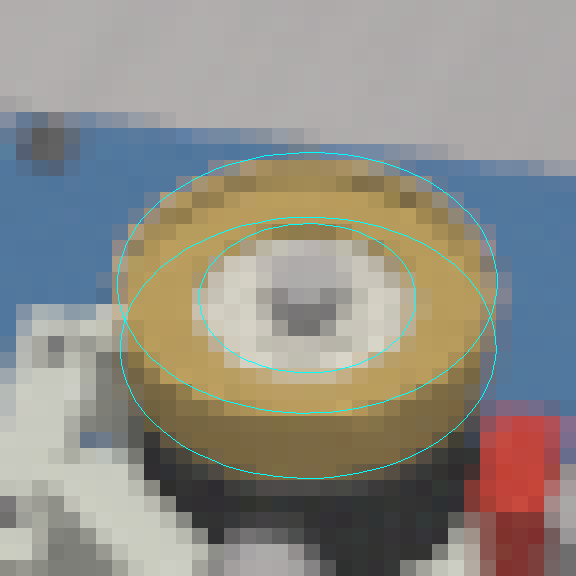

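{"op": "apply_moves", "data": {
  "plan": [-0.41,0.019,-0.182,0,0,-0.41,0.019,-0.182,0,0,-0.41,0.019,-0.182,0,0,-0.41,0.019,-0.182,0,0,-0.41,0.019,-0.182,0,0]
}}

```text
clock: 26.13
position: [550.0, -222.8, 133.3]
ee_rot: [-0.705, 0.709, -0.001, -0.0]
contact_force: [0.1, 0.8, 0.8]
gripper_width: 60.0
```

{"op": "apply_moves", "data": {
  "plan": [-0.41,0.0193,-0.182,0,0,-0.41,0.0193,-0.182,0,0,-0.41,0.0193,-0.182,0,0,-0.41,0.0193,-0.182,-0.03,0,-0.41,0.0193,-0.182,-0.07,0,-0.41,0.0193,-0.182,-0.1,0,-0.41,0.0193,-0.182,-0.12,0,-0.41,0.0193,-0.182,-0.12,0]
}}

```text
clock: 26.8
position: [564.4, -399.2, 5.9]
ee_rot: [-0.705, 0.709, 0.006, -0.002]
contact_force: [-1.0, -0.2, -1.8]
gripper_width: 59.9
```

```bash
python3 snap.py 17 top side
python3 - <<'E'
from ov2 import *
crop(gam(load("pics/top17.npz"),.7),345,170,405,220,10,"pics/t17.png")
crop(gam(load("pics/side17.npz"),.7),260,110,330,170,10,"pics/s17.png")
E
```

```text
26.9 [ 569.2 -401.    13.1] [ 0.7 -0.5  0.7] 60.1
```

View pics/t17.png

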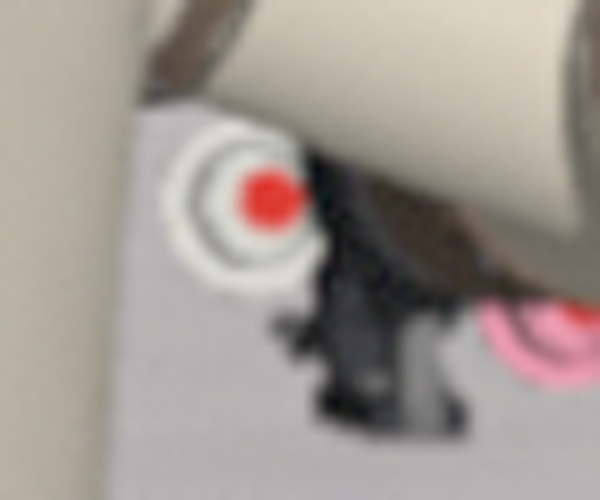

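View pics/s17.png

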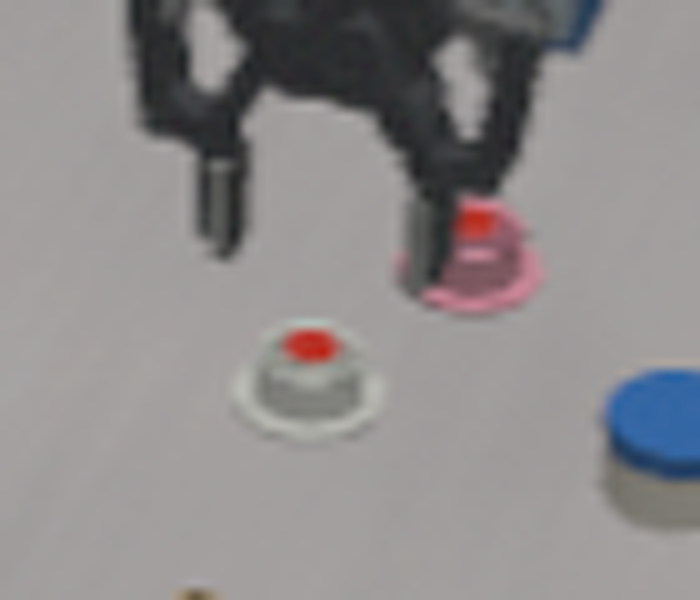

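Run:
```python
from ov2 import *
s=load("pics/side17.npz")
f=lambda p:(proj(s,p)-[260,110]+.5)*10
print(f([[569.2,-401,58],[569.2,-401,3],[569,-400,3],[569,-399,22]]))
for (x,y) in [(569,-400)]:
    cv2.imwrite("pics/o17.png",overlay(s,x,y,3,[(26,0),(26,3),(19,19)],f=25,R=10))
```

```text
[[321.22934621 254.97058802]
 [314.79150353 390.71051296]
 [314.45897837 392.41234156]
 [315.74170976 347.954197  ]]
```

View pics/o17.png

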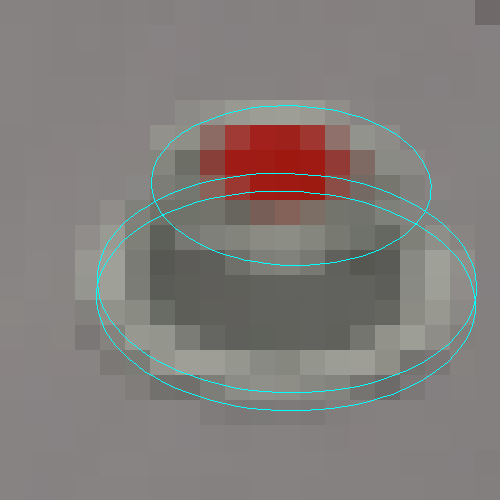

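{"op": "apply_moves", "data": {
  "plan": [-0.41,0.001,0.001,-0.015,0,-0.41,0.001,0.001,-0.028,0,-0.41,0.001,0.001,-0.038,0,-0.41,0.001,0.001,-0.044,0,-0.41,0.001,0.001,-0.046,0,-0.41,0.001,0.001,-0.048,0,-0.41,0.001,0.001,-0.048,0]
}}

```text
clock: 27.48
position: [570.4, -399.8, -34.8]
ee_rot: [-0.706, 0.708, -0.0, -0.0]
contact_force: [-0.3, 0.7, 0.7]
gripper_width: 60.2
```

{"op": "apply_moves", "data": {
  "plan": [0.3,0,0,0,0,0.3,0,0,0,0,0.3,0,0,0,0,0.3,0,0,0,0,0.3,0,0,0,0]
}}

```text
clock: 27.9
position: [570.9, -400.1, -33.9]
ee_rot: [-0.706, 0.708, -0.001, 0.0]
contact_force: [-0.4, 0.2, 3.6]
gripper_width: 35.7
```

```bash
python3 snap.py 18 side
python3 - <<'E'
from ov2 import *
crop(gam(load("pics/side18.npz"),.7),260,110,330,170,10,"pics/s18.png")
E
```

```text
27.95 [ 570.9 -400.1  -33.9] [-0.2  0.6  5.2] 35.7
```

View pics/s18.png

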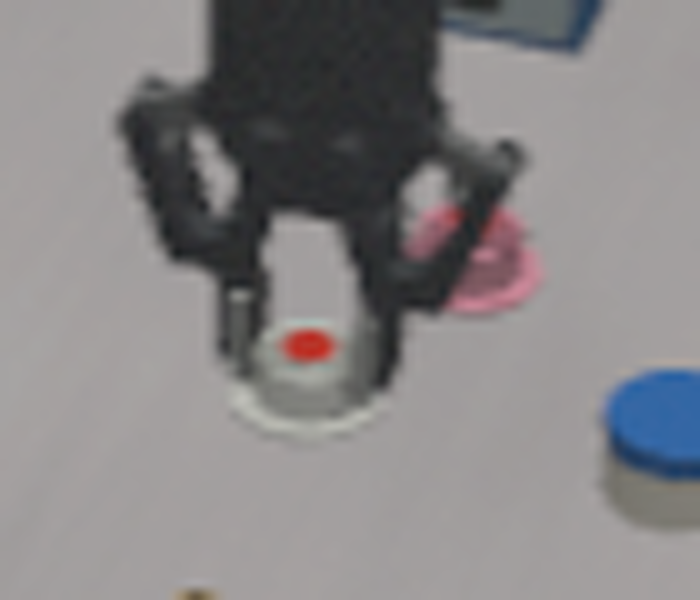

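{"op": "apply_moves", "data": {
  "plan": [-0.3,0,0,0.001,0,-0.3,0,0,0.001,0,-0.3,0,0,0.001,0,-0.3,0,0,0.001,-7,-0.3,0,0,0.001,-14,-0.3,0,0,0.001,-21,-0.3,0,0,0.001,-28,-0.3,0,0,0.001,-35]
}}

```text
clock: 28.62
position: [569.7, -399.5, -34.6]
ee_rot: [-0.458, 0.889, 0.0, -0.0]
contact_force: [0.1, 0.2, 0.7]
gripper_width: 55.4
```

{"op": "apply_moves", "data": {
  "plan": [-0.3,0,0,0,-7,-0.3,0,0,0,-14,-0.3,0,0,0,-21,-0.3,0,0,0,-28,-0.3,0,0,0,-35,-0.3,0,0,0,-42,-0.3,0,0,0,-49,-0.3,0,0,0,-55]
}}

```text
clock: 29.28
position: [569.7, -399.5, -34.6]
ee_rot: [0.004, 1.0, 0.0, -0.001]
contact_force: [0.4, -0.7, 0.7]
gripper_width: 55.3
```

{"op": "apply_moves", "data": {
  "plan": [0.3,0,0,0,0,0.3,0,0,0,0,0.3,0,0,0,0,0.3,0,0,0,0,0.3,0,0,0,0,0.3,0,0,0,0]
}}

```text
clock: 29.78
position: [570.2, -399.7, -34.0]
ee_rot: [0.001, 1.0, 0.0, 0.0]
contact_force: [-0.6, -0.2, 1.5]
gripper_width: 35.9
```

{"op": "apply_moves", "data": {
  "plan": [0.3,0,0,0.005,0,0.3,0,0,0.02,0,0.3,0,0,0.05,0,0.3,0,0,0.085,0,0.3,0,0,0.12,0,0.3,0,0,0.12,0,0.3,0,0,0.12,0]
}}

```text
clock: 30.37
position: [571.8, -400.4, 89.7]
ee_rot: [0.001, 1.0, -0.001, 0.003]
contact_force: [-0.7, -0.1, -1.5]
gripper_width: 36.3
```

```bash
python3 snap.py 19 side
python3 - <<'E'
from ov2 import *
crop(gam(load("pics/side19.npz"),.7),260,60,330,120,10,"pics/s19.png")
E
```

```text
30.4167 [ 570.3 -399.6   87.1] [-0.  -0.2 -1.6] 36.1
```

View pics/s19.png

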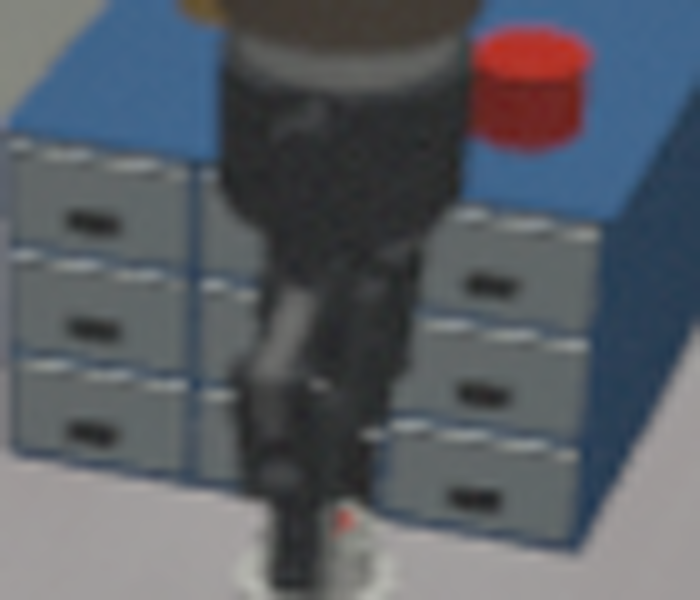

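{"op": "apply_moves", "data": {
  "plan": [0.3,-0.02,0.181,0,0,0.3,-0.02,0.181,0,0,0.3,-0.02,0.181,0,0,0.3,-0.02,0.181,0,0,0.3,-0.02,0.181,0,0]
}}

```text
clock: 30.83
position: [547.5, -214.4, 84.2]
ee_rot: [-0.0, 1.0, 0.001, -0.002]
contact_force: [-0.5, -0.6, -0.2]
gripper_width: 35.9
```

{"op": "apply_moves", "data": {
  "plan": [0.3,-0.0193,0.182,0,0,0.3,-0.0193,0.182,0,0,0.3,-0.0193,0.182,0,0,0.3,-0.0193,0.182,0,0,0.3,-0.0193,0.182,-0.01,0,0.3,-0.0193,0.182,-0.025,0,0.3,-0.0193,0.182,-0.033,0,0.3,-0.0193,0.182,-0.036,0]
}}

```text
clock: 31.5
position: [528.7, -36.9, 47.5]
ee_rot: [0.001, 1.0, -0.0, -0.003]
contact_force: [0.3, -0.2, -0.6]
gripper_width: 36.0
```

{"op": "apply_moves", "data": {
  "plan": [0.3,0,0,0,0,0.3,0,0,-0.003,0,0.3,0,0,-0.006,0,0.3,0,0,-0.008,0,0.3,0,0,-0.008,0,0.3,0,0,-0.008,0]
}}

```text
clock: 32.0
position: [531.0, -37.0, 42.2]
ee_rot: [0.001, 1.0, 0.0, 0.0]
contact_force: [0.4, 0.1, 0.6]
gripper_width: 35.9
```

```bash
python3 snap.py 20 side
python3 - <<'E'
from ov2 import *
s=load("pics/side20.npz")
crop(gam(s,.6),240,165,300,225,10,"pics/s20.png")
E
```

```text
32.05 [531.  -36.9  42.3] [ 0.3  0.9 -0.9] 35.6
```

View pics/s20.png

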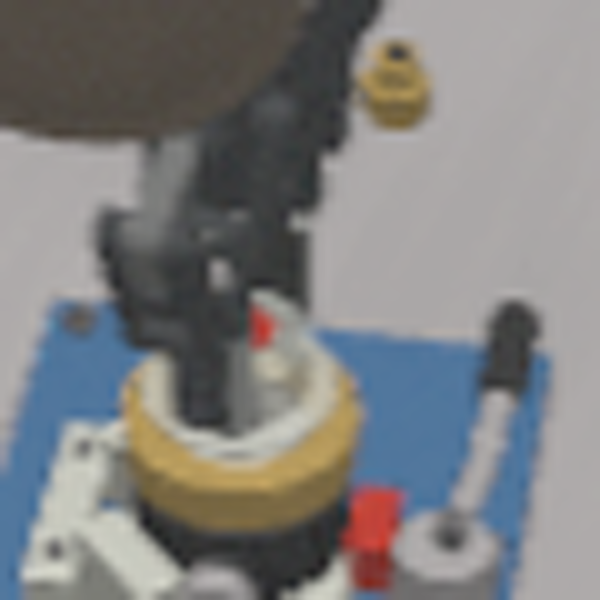

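{"op": "apply_moves", "data": {
  "plan": [0.3,0,0,-0.002,0,0.3,0,0,-0.004,0,0.3,0,0,-0.006,0,0.3,0,0,-0.007,0,0.3,0,0,-0.007,0]
}}

```text
clock: 32.47
position: [530.6, -36.7, 34.7]
ee_rot: [0.001, 1.0, -0.0, -0.0]
contact_force: [0.3, 0.0, -0.6]
gripper_width: 36.3
```

{"op": "apply_moves", "data": {
  "plan": [0.3,0,0,-0.001,0,0.3,0,0,-0.002,0,0.3,0,0,-0.003,0,0.3,0,0,-0.003,0]
}}

```text
clock: 32.8
position: [531.0, -36.7, 32.9]
ee_rot: [0.001, 1.0, -0.0, 0.0]
contact_force: [-1.2, 0.9, 5.1]
gripper_width: 35.9
```

Seated at 32.9 as predicted. Release and lift.

{"op": "apply_moves", "data": {
  "plan": [-0.3,0,0,0.001,0,-0.3,0,0,0.001,0,-0.3,0,0,0.001,0,-0.3,0,0,0.001,0,-0.3,0,0,0.01,0,-0.3,0,0,0.04,0,-0.3,0,0,0.08,0,-0.3,0,0,0.12,0]
}}

```text
clock: 33.47
position: [530.0, -37.0, 153.3]
ee_rot: [0.001, 1.0, -0.0, -0.001]
contact_force: [1.9, 0.9, 0.5]
gripper_width: 55.9
```

```bash
python3 snap.py 21 side
python3 - <<'E'
from ov2 import *
s=load("pics/side21.npz")
a=overlay(gam(s,.6),531.6,-37,70,[(31.5,56),(31.5,71),(26,70),(19,83)],f=16,R=18)
cv2.imwrite("pics/o21.png",a)
E
```

```text
33.5167 [536.3 -36.9 163.2] [2.9 0.1 6.1] 55.4
```

View pics/o21.png

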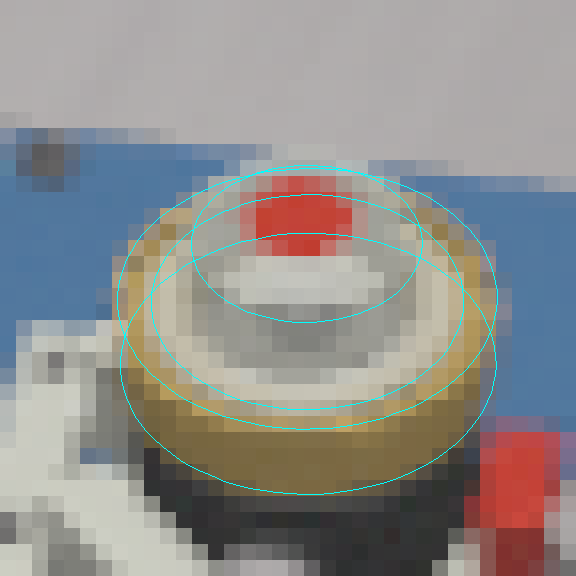

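{"op": "apply_moves", "data": {
  "plan": [-0.76,0.0518,0.2885,0,0,-0.76,0.0518,0.2885,0,0,-0.76,0.0518,0.2885,0,0,-0.76,0.0518,0.2885,0,0,-0.76,0.0518,0.2885,0,0,-0.76,0.0518,0.2885,-0.03,0,-0.76,0.0518,0.2885,-0.07,0,-0.76,0.0518,0.2885,-0.11,0]
}}

```text
clock: 34.18
position: [584.4, 250.1, 68.3]
ee_rot: [-0.001, 1.0, 0.003, 0.004]
contact_force: [0.4, 0.8, -0.0]
gripper_width: 75.1
```

{"op": "apply_moves", "data": {
  "plan": [-0.76,0,0,-0.02,0,-0.76,0,0,-0.04,0,-0.76,0,0,-0.055,0,-0.76,0,0,-0.065,0,-0.76,0,0,-0.068,0,-0.76,0,0,-0.068,0]
}}

```text
clock: 34.68
position: [581.3, 244.5, -2.4]
ee_rot: [0.001, 1.0, -0.0, -0.0]
contact_force: [0.2, 0.0, -0.2]
gripper_width: 75.1
```

```bash
python3 snap.py 22 top side
python3 - <<'E'
from ov2 import *
crop(gam(load("pics/top22.npz"),.7),115,165,185,215,10,"pics/t22.png")
crop(gam(load("pics/side22.npz"),.7),150,250,250,330,7,"pics/s22.png")
E
```

```text
34.7833 [582.3 245.1  -0.9] [-0.2  0.8  0.6] 75.2
```

View pics/t22.png

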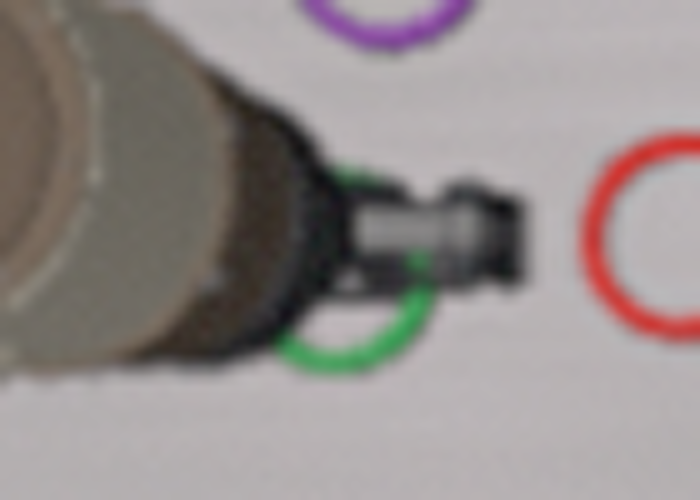

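View pics/s22.png

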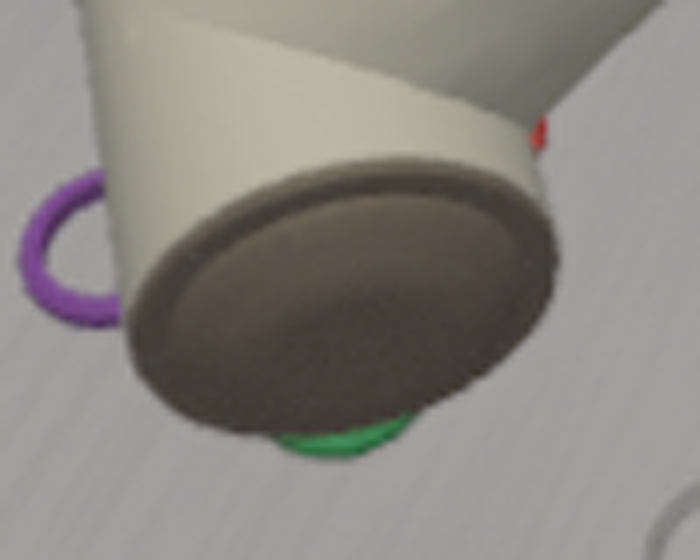

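{"op": "apply_moves", "data": {
  "plan": [-0.76,0.0005,0.007,-0.01,0,-0.76,0.0005,0.007,-0.02,0,-0.76,0.0005,0.007,-0.029,0,-0.76,0.0005,0.007,-0.035,0,-0.76,0.0005,0.007,-0.038,0,-0.76,0.0005,0.007,-0.04,0,-0.76,0.0005,0.007,-0.04,0]
}}

```text
clock: 35.37
position: [581.7, 251.4, -42.8]
ee_rot: [0.001, 1.0, -0.0, -0.0]
contact_force: [-0.0, -0.8, 0.3]
gripper_width: 75.2
```

```bash
python3 snap.py 23 top;  python3 - <<'E'
from ov2 import *
crop(gam(load("pics/top23.npz"),.7),115,165,185,215,10,"pics/t23.png")
E
```

```text
35.4167 [582.  251.6 -42.3] [ 0.4  0.8 -0.1] 75.1
```

View pics/t23.png

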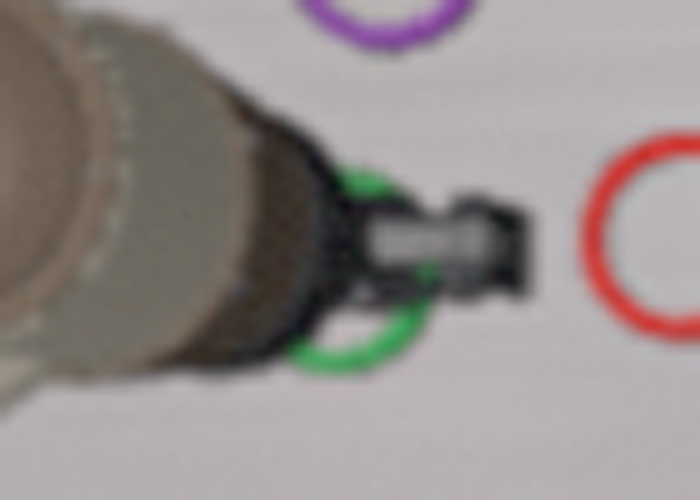

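{"op": "apply_moves", "data": {
  "plan": [-0.76,0,0,-0.001,0,-0.76,0,0,-0.002,0,-0.3,0,0,-0.002,0,-0.3,0,0,-0.002,0,-0.3,0,0,-0.002,0,-0.3,0,0,-0.002,0,-0.3,0,0,-0.002,0]
}}

```text
clock: 36.0
position: [582.5, 252.1, -43.1]
ee_rot: [0.001, 1.0, 0.0, 0.001]
contact_force: [-2.3, -0.7, 4.8]
gripper_width: 60.4
```

{"op": "apply_moves", "data": {
  "plan": [-0.76,0,0,0.0005,0,-0.76,0,0,0.0005,0,-0.76,0,0,0.0005,0,-0.76,0,0,0.0005,7,-0.76,0,0,0.0005,14,-0.76,0,0,0.0005,21,-0.76,0,0,0.0005,28,-0.76,0,0,0.0005,35]
}}

```text
clock: 36.67
position: [581.6, 251.4, -44.1]
ee_rot: [-0.302, 0.953, -0.0, -0.0]
contact_force: [-0.1, 0.3, -0.9]
gripper_width: 75.1
```

{"op": "apply_moves", "data": {
  "plan": [-0.76,0,0,0,7,-0.76,0,0,0,14,-0.76,0,0,0,21,-0.76,0,0,0,28,-0.76,0,0,0,35,-0.76,0,0,0,42,-0.76,0,0,0,49,-0.76,0,0,0,55]
}}

```text
clock: 37.33
position: [581.6, 251.4, -44.2]
ee_rot: [0.708, -0.706, -0.0, 0.0]
contact_force: [-0.4, -0.1, -0.5]
gripper_width: 75.0
```

{"op": "apply_moves", "data": {
  "plan": [-0.3,0,0,0,0,-0.3,0,0,0,0,-0.3,0,0,0,0,-0.3,0,0,0,0,-0.3,0,0,0,0]
}}

```text
clock: 37.75
position: [582.2, 251.9, -43.3]
ee_rot: [-0.706, 0.708, -0.0, 0.0]
contact_force: [-0.1, 0.3, 4.2]
gripper_width: 60.3
```

{"op": "apply_moves", "data": {
  "plan": [-0.2,0,0,0.005,0,-0.2,0,0,0.02,0,-0.2,0,0,0.05,0,-0.2,0,0,0.085,0,-0.2,0,0,0.12,0,-0.2,0,0,0.15,0,-0.2,0,0,0.15,0]
}}

```text
clock: 38.33
position: [585.8, 253.8, 114.1]
ee_rot: [-0.707, 0.708, -0.002, 0.006]
contact_force: [0.9, -0.0, 1.1]
gripper_width: 60.4
```

```bash
python3 snap.py 24 top;  python3 - <<'E'
from ov2 import *
crop(gam(load("pics/top24.npz"),.7),115,165,185,215,10,"pics/t24.png")
E
```

```text
38.3833 [583.9 253.  110.6] [-0.8 -0.1 -0.7] 60.3
```

View pics/t24.png

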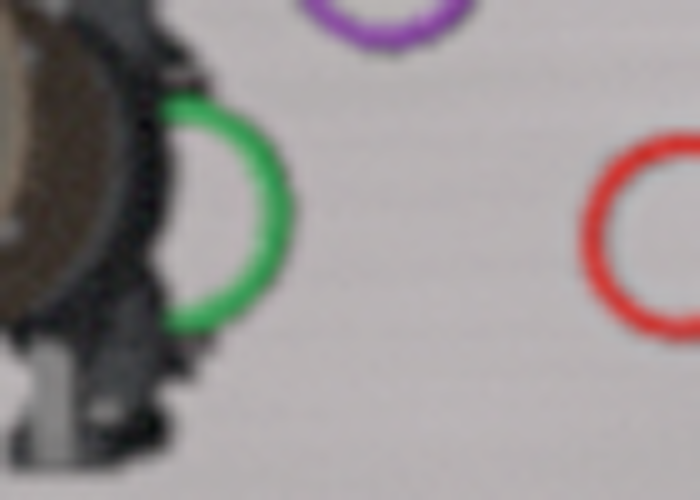

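{"op": "apply_moves", "data": {
  "plan": [-0.2,-0.0512,-0.2885,0,0,-0.2,-0.0512,-0.2885,0,0,-0.2,-0.0512,-0.2885,0,0,-0.2,-0.0512,-0.2885,0,0,-0.2,-0.0512,-0.2885,0,0,-0.2,-0.0512,-0.2885,0,0,-0.2,-0.0512,-0.2885,0,0,-0.2,-0.0512,-0.2885,0,0]
}}

```text
clock: 39.05
position: [526.9, -42.2, 104.7]
ee_rot: [-0.704, 0.71, 0.002, -0.002]
contact_force: [0.2, -0.1, -0.3]
gripper_width: 60.1
```

{"op": "apply_moves", "data": {
  "plan": [-0.2,0,0,-0.02,0,-0.2,0,0,-0.035,0,-0.2,0,0,-0.045,0,-0.2,0,0,-0.05,0,-0.2,0,0,-0.053,0,-0.2,0,0,-0.053,0,-0.2,0,0,-0.053,0,-0.2,0,0,-0.053,0]
}}

```text
clock: 39.72
position: [531.3, -36.4, 54.1]
ee_rot: [-0.707, 0.708, -0.0, 0.001]
contact_force: [-0.6, -0.5, 0.2]
gripper_width: 60.4
```

```bash
python3 snap.py 25 side;  python3 - <<'E'
from ov2 import *
crop(gam(load("pics/side25.npz"),.7),240,155,300,215,10,"pics/s25.png")
E
```

```text
39.7667 [531.3 -36.5  54.1] [ 0.7 -0.3  0.5] 60.5
```

View pics/s25.png

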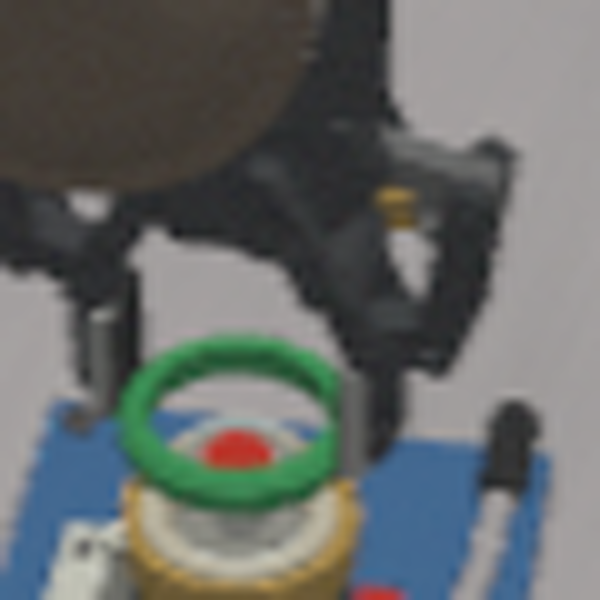

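{"op": "apply_moves", "data": {
  "plan": [-0.2,0,0,-0.005,0,-0.2,0,0,-0.01,0,-0.2,0,0,-0.015,0,-0.2,0,0,-0.019,0,-0.2,0,0,-0.022,0,-0.2,0,0,-0.024,0,-0.2,0,0,-0.024,0]
}}

```text
clock: 40.35
position: [530.3, -36.9, 28.7]
ee_rot: [-0.706, 0.708, 0.0, -0.001]
contact_force: [-0.4, -0.6, 0.3]
gripper_width: 60.4
```

{"op": "apply_moves", "data": {
  "plan": [-0.2,0,0,-0.001,0,-0.2,0,0,-0.002,0,-0.2,0,0,-0.003,0,-0.2,0,0,-0.003,0]
}}

```text
clock: 40.68
position: [531.0, -36.8, 27.7]
ee_rot: [-0.706, 0.708, -0.0, 0.0]
contact_force: [-2.8, 0.9, 5.9]
gripper_width: 60.3
```

Contact exactly at the predicted 27.7. Release and retreat.

{"op": "apply_moves", "data": {
  "plan": [-0.76,0,0,0.001,0,-0.76,0,0,0.001,0,-0.76,0,0,0.001,0,-0.76,0,0,0.001,0,-0.76,0,0,0.01,0,-0.76,0,0,0.04,0,-0.76,0,0,0.08,0,-0.76,0,0,0.12,0]
}}

```text
clock: 41.35
position: [529.9, -37.1, 147.6]
ee_rot: [-0.706, 0.708, 0.001, -0.001]
contact_force: [2.2, 0.9, 0.7]
gripper_width: 75.4
```

{"op": "apply_moves", "data": {
  "plan": [-0.76,0,-0.2,0.03,0,-0.76,0,-0.2,0.03,0,-0.76,0,-0.2,0.03,0,-0.76,0,-0.2,0.03,0,-0.76,0,-0.2,0.03,0,-0.76,0,-0.2,0.03,0,-0.76,0,-0.2,0.03,0]
}}

```text
clock: 41.93
position: [530.4, -238.7, 176.8]
ee_rot: [-0.705, 0.709, -0.0, 0.0]
contact_force: [-0.5, -0.1, 0.4]
gripper_width: 75.0
```

```bash
python3 snap.py 26 side top;  python3 - <<'E'
from ov2 import *
s=load("pics/side26.npz")
a=overlay(gam(s,.6),531.6,-37,70,[(31.5,56),(31.5,71),(23,81),(31.5,78)],f=16,R=18)
t=load("pics/top26.npz")
b=overlay(gam(t,.6),532,-39,70,[(31.5,78),(23,81)],f=16,R=18)
cv2.imwrite("pics/o26.png",cv2.resize(np.hstack([a,b]),(800,400)))
cv2.imwrite("pics/full26.png",cv2.resize(t["color"][:,:,::-1],(768,576)))
E
```

```text
42.0333 [ 530.4 -236.5  176.4] [ 0.1 -0.   0.7] 75.1
```

View pics/o26.png

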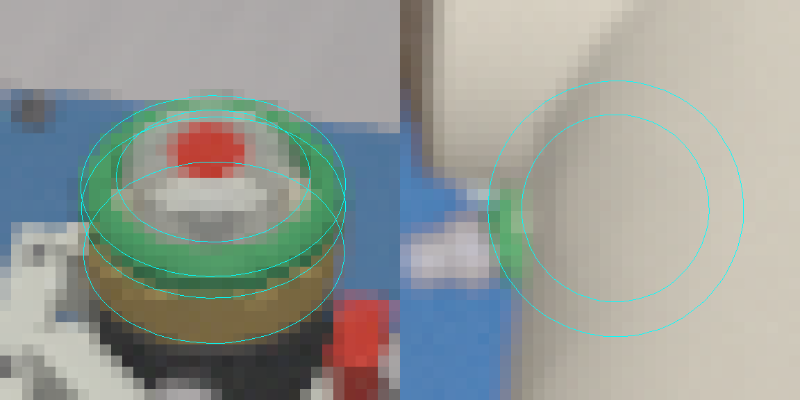

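View pics/full26.png

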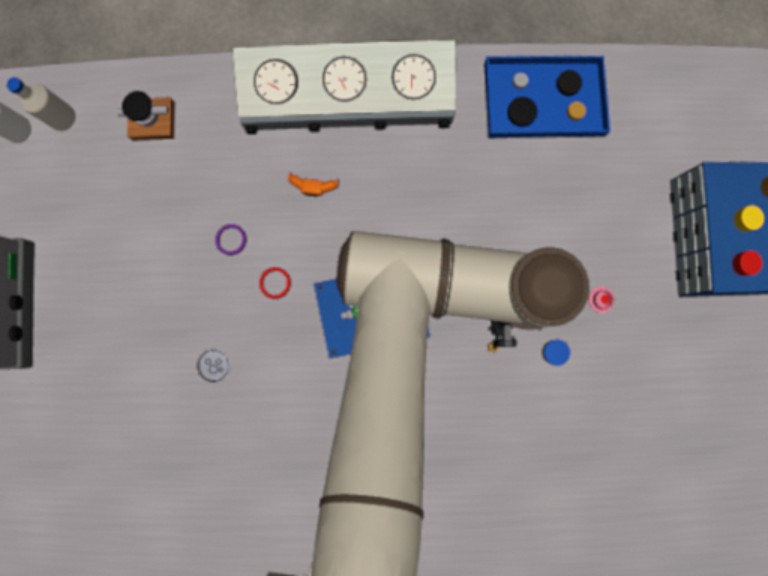

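```bash
python3 -c "
from bench import arm
print(arm.read_state()['contact_force'].round(1));print(arm.job_done())"
```

```text
[ 0.1 -0.   0.7]
the job is handed in; nothing more can be done
None
```

I closed up the case and handed the job in at about 42 s. The diaphragm, clamp ring, purge cover and green bumper ring went on in that order. `job_done` reported no verdict.

**Last checks**
- **Seating:** Each part came to rest with 5–10 N of contact, within about 0.2 mm of the height I expected. The tool readings at contact were 26.2, 14.7, 32.9 and 27.7 mm.
- **Level and centring:** The side view after each release showed the part level and centred on the case, to within about a pixel (2–3 mm). In the final side view the stack matches the projected home outlines.
- **Robot clear:** The arm was well clear, and the force was near zero at hand-in.
- **Things to leave alone:** I never went near the tee, the nuts, the tub or the spanner. The tee and tub look unmoved in the last top view. The arm hid the spanner and most of the nuts there, so I did not confirm those.

**What disagreed**
- **TCP height:** The real fingertips, when shut, were about 39 mm higher than the TCP reading. The first grasp of the diaphragm closed on nothing. I found the offset by touching the boss from above and worked from that.
- **Clamp ring grasp:** The first close passed above the ring, because I had the pads' swing the wrong way round. The second attempt, lower down, held it.
- **Cameras:** The two views differed by up to about 4 mm on where the case is. I used the side view compared with the part in the gripper, and the fits bore that out. I could not check the finished stack from the top, because the arm covered it.
- **Finger opening:** The reading was 2–4 mm less than the true size of each gripped part.

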